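Refit the brake spring of the solder spool stand

TASK

The brake of the solder spool stand is off. Take away the sanding stick that lies in the way on the base plate and lay it flat on the bench, clear of the plate. Then hook the loose tension spring into the hole at the end of the brake lever, and from there stretch it until its eye slips over the post, down under the post's head, so that it holds the brake shoe against the drum; leave the wax flower, the red tin and the spirit lamp where they stand.

Things in the scene. Friction and masses are not known exactly. Their poses are not given: they have to be found in the camera images.
- spool_stand: Spool stand, screwed to the bench: dark blue-grey base plate, 255 (x) x 310 (y) x 12 mm high. Origin: centre of the plate's underside, on the bench, z up. In its frame (mm): drum and spool at (37.5, 45), lever pivot at (102.5, -30) (boss up to 37 mm above the bench), spring post at (-97.5, 130), thin wire guide 82 mm high at (95, 135).
- drum_top (a point): Centre of the top of the aluminium brake drum, radius 50 mm, top 30 mm above the bench. On it stands a solder spool of radius 32 mm with a brass thumb nut, up to 96 mm above the bench. Fixed. Axes of the stand.
- post_top (a point): Centre of the top of the steel spring post, 37 mm above the bench, 25 mm above the plate. From the top: head of diameter 11 mm, 4 mm thick; waist of diameter 8 mm, 12 mm long; collar of diameter 16 mm whose top is 9 mm above the plate. Axes of the stand.
- brake_lever (a joint): Angle of the brake lever about its upright pivot (rad): 0 = brake shoe against the drum, an end stop; it grows, up to 0.55, as the hole end swings away from drum and post, towards the stand's -y. It stays where it is left; about 0.5 N at the hole end moves it.
- lever_hole (a point): Centre of the 11 mm hole in the free end of the steel brake lever, at its upper face, 20.5 mm above the bench. The lever is 5 mm thick, 3.5 mm above the plate, and ends in a round eye of diameter 28 mm; the hole is 200 mm from the pivot, point +x points from hole to pivot. At angle 0 the hole is at (-97.5, -30) mm in the stand's frame, 160 mm from the post's axis along the stand's y.
- spring_hook (a point): Lower tip of the hook of the loose tension spring, bright 3 mm steel wire. The hook runs out 15 mm from the coils along the spring's axis, then bends down, 2 mm back towards the coils, to this tip, 10.5 mm below the axis (1.5 mm above what the coils lie on; with the coils lying on the base plate it reaches right through the lever). Site +x points along the spring from hook to eye, +z up.
- spring_eye (a point): Centre of the flat, level eye at the other end of the spring, at the height of the spring's axis: inner diameter 18 mm, wire 3 mm. 122 mm from the hook's tip when slack, about 149 mm when fitted, then some 12 mm above the plate.
- spring_grip (a point): Middle, on the axis, of the stiff end coils at the eye end: 24.5 mm long, diameter 24 mm, a good place to grip; 26 mm from the eye's centre, 95 mm from the hook's tip when slack. The spring (coils 95 mm, 137 mm overall, 155 g) lies with its axis 12 mm up, does not bend, and stretches only in its middle, by 1 mm per 0.26 N: about 7 N fitted, 70 mm at most. Axes as for the hook.
- stick_mid (a point): Centre of the sanding stick, a flat wooden stick 21 x 160 x 5 mm, about 20 g, long side along the point's y. It lies on the base plate between lever and post; its centre is 2.5 mm above what carries it.
- wax_flower: Bystander: black round dish of diameter 116 mm with a green wax flower, 144 mm high in all. Origin: centre of its underside.
- red_tin: Bystander: red pot, diameter 85 mm, 50 mm high. Origin: centre of its underside.
- spirit_lamp: Bystander: small violet spirit lamp, 68 mm across, 78 mm high. Origin: centre of its underside.

How it is judged:
By the outcome, as a careful person would: the job done as asked, in the order asked, and still so for the second after the job is handed in, with the robot touching nothing.
It also fails if it takes over 61 s, if anything falls off the work surface, if the arm or the gripper's body presses on something with over 40 N, if the wrist force passes 120 N, or if a joint passes its speed limit or range.

ROBOT

A 6-joint arm with a two-finger parallel gripper is mounted at the origin on a cart in front of the work surface, level with it; the furniture and walls round the work are solid. World frame = base frame: x ahead of the robot, y to its left, z up, the work surface at z = 0. Lengths are in m, angles in rad, forces in N, time in s.
With the tool pointing down it reaches from about 0.35 to 0.85 m from the base axis. Payload 8.1 kg.
Tool frame: the origin (TCP) lies on the centre line of the jaws, within the pads' length; the fingertips stand robot.finger_overhang ahead of it and the grasp point (between the pads) lies 5 mm behind it (robot.finger_overhang is the distance from the TCP to the fingertips, in m); z points along the fingers, y is the direction in which the jaws open and shut (so a half turn about z gives the same grasp; the last joint's range is limited). The gripper opens to 93 mm and grips with 3 to 60 N. Pads are 15 mm wide; open, the fingers measure 128 mm over their backs; the gripper's body (75 mm by 188 mm) begins 65 mm behind the grasp point.
Start: joints at [-0.085, 0.13, 1.488, -0, 1.523, -0.085], TCP at [0.6, 0, 0.233] pointing down, gripper open.
Joint ranges: [-2.96, 2.96], [-0.89, 2.26], [0.02, 2.5], [-1.34, 4.48], [0, 2.73], [-2.66, 2.66]. Speed limits (rad/s): [2.39, 2.39, 2.79, 3.14, 3.14, 3.14].

INTERFACE

Orientations are given as a rotation vector (axis times angle).
In Python, from plant import robot gives the robot as it stands. The module is installed in compiled form; this text tells all that it offers.
- The arm moves only by the tool carry_out, never from a script. Its argument "commands" is a list that holds one entry, the list of rows, each a list of 4 numbers: the shift along the tool's x, y, z in cm, then the turn about the tool's z in degrees. In form: [[[tx, ty, tz, roll], ...]]. A call has 1 to 20 rows; each row shifts and turns the commanded pose from where the row before left it, along the tool's axes as they then stand; what a row does not reach is not made up. A row lasts 1/12 s, in which the tool goes at most 41.7 mm and 7.16 degrees, less where a joint would pass 70% of its speed; a pose out of reach is approached as far as the arm can. A call is refused whole if a number of a shift passes 4.17 or a number of a turn 7.16, either way. A call with a gripper value outside its range is refused whole. "claw" is the finger opening in cm, from 0 to 9.3, set as the call begins (left out, the last holds). The fingers move at their own pace and stop on an object; "grip_force" is the grip in N (left out, the last holds). Time passes only in rows, so rows that do not move let the fingers close. It gives the time, the measured TCP pose, the force and the opening at its end, in the units of the state.
- robot.read_state(): the state, without advancing time (a new reading comes with each control period).
- robot.read_camera(name): name is "scene" or "side" or "wrist"; returns the picture (420x560x3 uint8, red, green, blue); there is no depth.
- robot.camera_params(name): a dict with "mtx" (3x3 intrinsics, pixels), "dist_coeffs" ([k1, k2, p1, p2, k3] as OpenCV has them; the pictures are not rectified), "R" (3x3) and "t" (3): a world point X has camera coordinates R X + t. Camera axes: x right, y down, z forward; pixel columns grow to the right and rows downward; lengths in m; the calibration is good to about 2 mm. A picture is of the moment at which its call begins: read the wrist's pose just before it. camera_params takes no time and is no camera call; for the wrist camera it gives the pose at the moment of the call.
- robot.close_job(): hands the job in, once; it reports no verdict.
The state is a dict: "t": time; "q": joint angles; "dq": joint speeds; "joint_torque": joint torques, N m; "tool_pos": TCP position; "orientation": TCP orientation; "force": force on the tool from outside, world axes, zero at the start; "wrist_torque": the same for the moment, N m; "opening": finger opening in m.
Only numpy, scipy, OpenCV 4.12 (cv2) and the standard library are available. Lean on these libraries where they do the work, as an engineer would, in place of code of your own. Each camera call takes 0.05 s, during which the arm holds its last target.

## Working session

There is one attempt and no reset: what is moved stays moved. The work goes in short steps, Python scripts to look and compute and a tool call to move; the robot and the scene stay as the last step left them, time stands still between calls to the robot, and variables do not carry over. Pictures are saved under pics/ and viewed, and the job is handed in when it is done.

Besides the shell and the picture viewer there is one more tool, called after "Request:" in YAML: its name, and indented under it one key for each argument. carry_out: Moves the arm, as the interface text tells. Its arguments: {"type":"object","properties":{"commands":{"type":"array","items":{"type":"array","items":{"type":"array","items":{"type":"number"}}}},"claw":{"type":"number"},"grip_force":{"type":"number"}},"required":["commands"]}

```bash
mkdir -p pics; cat > h.py <<'E'
import numpy as np, cv2
from plant import robot
def snap(n,f):
    P=robot.camera_params(n); im=robot.read_camera(n); cv2.imwrite('pics/'+f+'.png',im[:,:,::-1]); np.savez('pics/'+f+'.npz',im=im,**{k:np.array(v) for k,v in P.items()}); return im,P
def load(f): 
    d=np.load('pics/'+f+'.npz'); return d['im'],d
def ray(P,uv):
    p=cv2.undistortPoints(np.array(uv,float).reshape(-1,1,2),np.array(P['mtx']),np.array(P['dist_coeffs'])).reshape(-1,2)
    R=np.array(P['R']);t=np.array(P['t']); return -R.T@t, np.c_[p,np.ones(len(p))]@R
def plane(P,uv,z):
    c,d=ray(P,uv); return c+d*((z-c[2])/d[:,2])[:,None]
def proj(P,X):
    R=np.array(P['R']);t=np.array(P['t']); return cv2.projectPoints(np.array(X,float).reshape(-1,1,3),cv2.Rodrigues(R)[0],t,np.array(P['mtx']),np.array(P['dist_coeffs']))[0].reshape(-1,2)
E
python3 - <<'E'
from h import *
print(robot.read_state(), robot.finger_overhang)
for n in ('scene','side','wrist'): 
    im,P=snap(n,n+'0'); print(n,-np.array(P['R']).T@P['t'],np.array(P['R']).round(2).tolist(), np.array(P['mtx']).round(0).tolist())
E
```

```text
{'t': 0.0, 'q': array([-8.53917726e-02,  1.31161029e-01,  1.48929295e+00,  2.15187890e-05,
        1.52299761e+00, -8.54105844e-02]), 'dq': array([-0.0005518 ,  0.00052195,  0.00055164,  0.00055708, -0.00028711,
        0.00069807]), 'joint_torque': array([-1.61290725e-03, -5.59853125e+01, -4.91755986e+01,  7.67333270e-02,
        3.59135563e-02, -2.97389461e-04]), 'tool_pos': array([5.99448594e-01, 8.23198312e-05, 2.31580007e-01]), 'orientation': array([-2.22040621e+00, -2.22044565e+00,  1.85444104e-03]), 'force': array([-0.20028417,  0.04201619,  0.05620858]), 'wrist_torque': array([-0.03489948,  0.01823082, -0.00739577]), 'opening': 0.09272980663723719} 0.014
scene [-0.00071936 -0.50688226  0.68121299] [[0.72, -0.69, 0.01], [-0.42, -0.45, -0.79], [0.55, 0.56, -0.62]] [[407.0, 0.0, 278.0], [0.0, 407.0, 213.0], [0.0, 0.0, 1.0]]
side [ 0.6163076  -1.09416533  0.66744714] [[1.0, 0.03, -0.01], [0.01, -0.48, -0.88], [-0.03, 0.88, -0.48]] [[537.0, 0.0, 285.0], [0.0, 537.0, 201.0], [0.0, 0.0, 1.0]]
wrist [0.59932011 0.0694312  0.38445333] [[1.0, 0.0, -0.0], [0.0, -0.97, 0.25], [-0.0, -0.25, -0.97]] [[356.0, 0.0, 281.0], [0.0, 356.0, 208.0], [0.0, 0.0, 1.0]]
```

View pics/scene0.png

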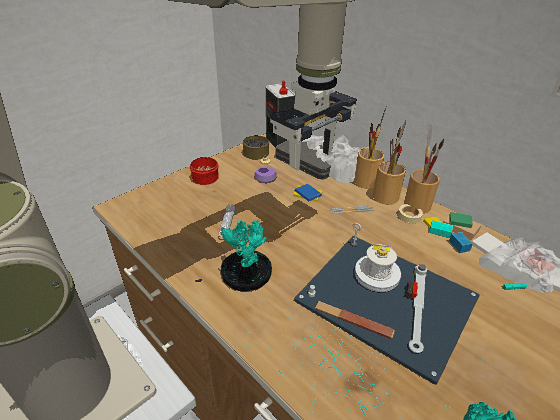

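View pics/side0.png

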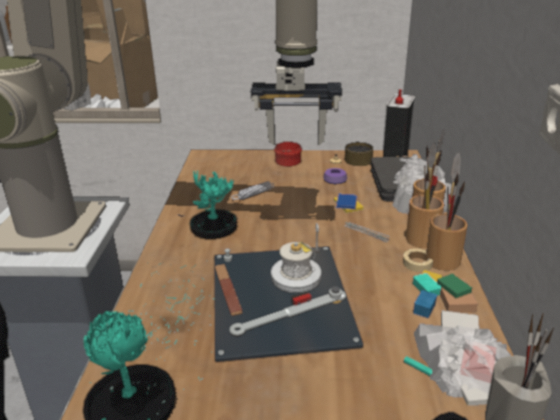

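View pics/wrist0.png

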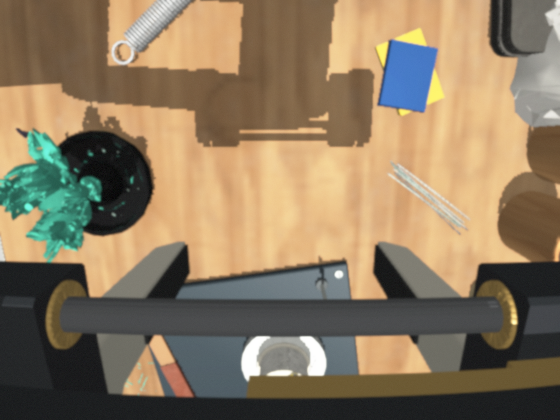

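```bash
cat > crop.py <<'E'
import sys,cv2
f,x0,y0,x1,y1,o=sys.argv[1:7]
im=cv2.imread(f'pics/{f}.png')[int(y0):int(y1),int(x0):int(x1)]
s=min(800/im.shape[1],600/im.shape[0]); s=int(s) if s>=1 else s
print(s); cv2.imwrite(f'pics/{o}.png',cv2.resize(im,None,fx=s,fy=s,interpolation=cv2.INTER_CUBIC))
E
python3 crop.py scene0 285 225 485 375 c1; python3 crop.py side0 200 230 360 350 c2
python3 - <<'E'
from h import *
for n in('scene0','side0'):
    im,P=load(n); hsv=cv2.cvtColor(im,cv2.COLOR_RGB2HSV)
    r=im.astype(int); m=((r[:,:,2]>r[:,:,0]+5)&(hsv[:,:,2]<95)&(hsv[:,:,0]>95)&(hsv[:,:,0]<125)).astype(np.uint8)
    cs,_=cv2.findContours(m,cv2.RETR_EXTERNAL,cv2.CHAIN_APPROX_NONE); c=max(cs,key=cv2.contourArea)
    h=cv2.convexHull(c); a=cv2.approxPolyDP(h,6,True).reshape(-1,2)
    print(n,cv2.contourArea(h)); 
    for q,w in zip(a,plane(P,a,0.012)): print(q,w.round(4))
E
```

```text
4
5
scene0 14076.0
[353 236] [ 0.6707 -0.0939  0.012 ]
[478 294] [ 0.7164 -0.3941  0.012 ]
[436 383] [ 0.4659 -0.434   0.012 ]
[296 301] [ 0.419  -0.1394  0.012 ]
side0 9578.5
[ 77 278] [ 0.1572 -0.2217  0.012 ]
[ 89 320] [ 0.2269 -0.3473  0.012 ]
[ 87 357] [ 0.2563 -0.4385  0.012 ]
[ 57 419] [ 0.257  -0.5619  0.012 ]
[ 35 419] [ 0.2247 -0.5623  0.012 ]
[  7 341] [ 0.1038 -0.403   0.012 ]
[  0 278] [ 0.0005 -0.2238  0.012 ]
```

View pics/c1.png

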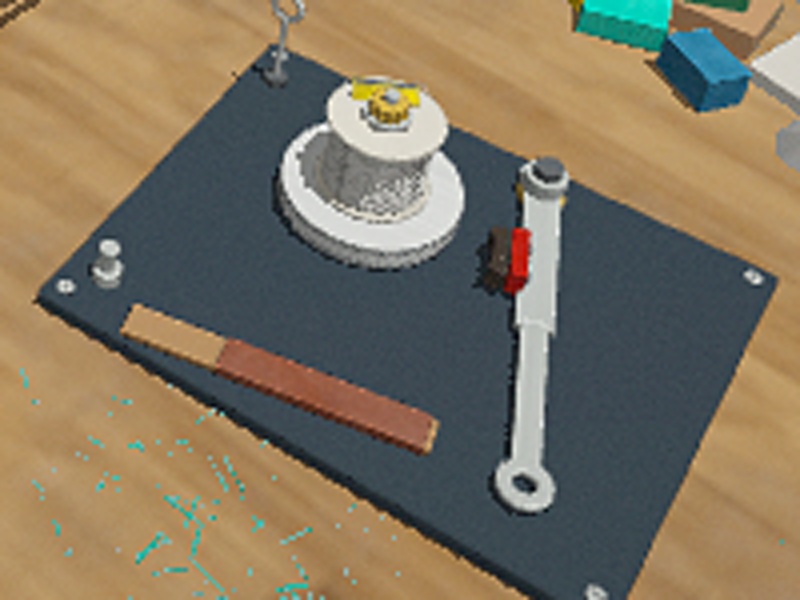

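View pics/c2.png

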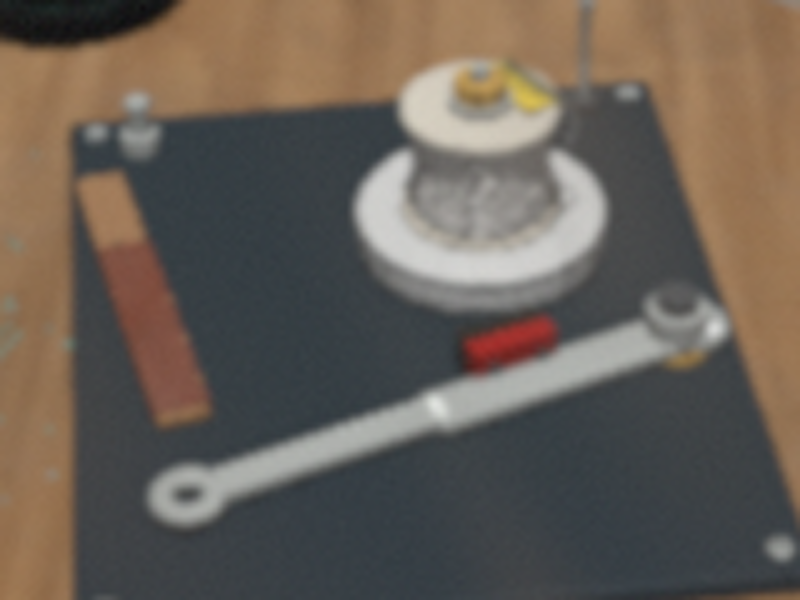

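```bash
cat >> h.py <<'E'
def tri(P1,u1,P2,u2):
    c1,d1=ray(P1,[u1]);c2,d2=ray(P2,[u2]);d1=d1[0]/np.linalg.norm(d1);d2=d2[0]/np.linalg.norm(d2)
    s=np.linalg.lstsq(np.c_[d1,-d2],c2-c1,rcond=None)[0]; a=c1+s[0]*d1;b=c2+s[1]*d2
    return (a+b)/2,np.linalg.norm(a-b)
E
python3 - <<'E'
from h import *
_,S=load('scene0');_,D=load('side0')
s=lambda x,y:(285+x/4-.375,225+y/4-.375)
d=lambda x,y:(200+x/5-.4,230+y/5-.4)
for n,a,b in (('post',(109,246),(137,101)),('hole',(524,484),(187,493)),('pivot',(548,168),(680,300)),('scrR',(753,276),(781,547)),('scrL',(65,286),(96,133)),('nut',(391,98),(481,75))):
    X,e=tri(S,s(*a),D,d(*b)); print(n,X.round(4),round(e,4))
a=np.array([[38,297],[275,45],[777,278]]); print('corn S',plane(S,[s(*q) for q in a],.012).round(4).tolist())
a=np.array([[75,125],[645,82]]); print('corn D',plane(D,[d(*q) for q in a],.012).round(4).tolist())
print('post',plane(S,[s(109,246)],.037),plane(D,[d(137,101)],.037))
print('hole',plane(S,[s(524,484)],.0205),plane(D,[d(187,493)],.0205))
print('stick',plane(S,[s(*q) for q in ((133,306),(438,418),(430,447),(122,329))],.017).round(4).tolist(),plane(D,[d(*q) for q in ((80,178),(125,172),(210,404),(160,416))],.017).round(4).tolist())
E
```

```text
post [ 0.4556 -0.1488  0.0358] 0.0022
hole [ 0.5007 -0.3712  0.0187] 0.0012
pivot [ 0.6786 -0.2758  0.0323] 0.0016
scrR [ 0.7085 -0.3865  0.012 ] 0.0013
scrL [ 0.435  -0.1382  0.0119] 0.002
nut [ 0.6021 -0.2123  0.0915] 0.0012
corn S [[0.4202, -0.1327, 0.012], [0.6718, -0.0943, 0.012], [0.7174, -0.3956, 0.012]]
corn D [[0.4247, -0.1338, 0.012], [0.6724, -0.0962, 0.012]]
post [[ 0.45585829 -0.14844853  0.037     ]] [[ 0.45557298 -0.15219791  0.037     ]]
hole [[ 0.49994038 -0.37115756  0.0205    ]] [[ 0.50075626 -0.37390803  0.0205    ]]
stick [[0.4486, -0.1735, 0.017], [0.5048, -0.3218, 0.017], [0.4878, -0.3285, 0.017], [0.4333, -0.1796, 0.017]] [[0.4341, -0.1801, 0.017], [0.4523, -0.1755, 0.017], [0.5033, -0.3221, 0.017], [0.4856, -0.3291, 0.017]]
```

```bash
python3 crop.py scene0 190 180 290 300 c3
python3 - <<'E'
from h import *
_,W=load('wrist0');_,S=load('scene0')
print('eye',plane(W,[(122,52)],.012)); print(plane(W,[(155,40),(187,0),(130,34),(158,0)],.012).round(4))
print('edge',plane(S,[(93,207),(300,420),(200,310)],0).round(3))
print('flowerdish',plane(W,[(100,183)],.01).round(3), 'scene', plane(S,[(246,271)],.005).round(3))
print('tape etc',plane(W,[(380,75),(440,75),(390,165),(465,230),(322,290)],0).round(3))
E
```

```text
5
eye [[0.43918643 0.13530279 0.012     ]]
[[0.4739 0.1456 0.012 ]
 [0.5075 0.1824 0.012 ]
 [0.4486 0.1523 0.012 ]
 [0.4787 0.1834 0.012 ]]
edge [[ 0.257  0.477  0.   ]
 [ 0.252 -0.31   0.   ]
 [ 0.265 -0.012  0.   ]]
flowerdish [[0.401 0.001 0.01 ]] scene [[0.403 0.003 0.005]]
tape etc [[ 0.702  0.113  0.   ]
 [ 0.766  0.114  0.   ]
 [ 0.718  0.019  0.   ]
 [ 0.813 -0.056  0.   ]
 [ 0.648 -0.131  0.   ]]
```

View pics/c3.png

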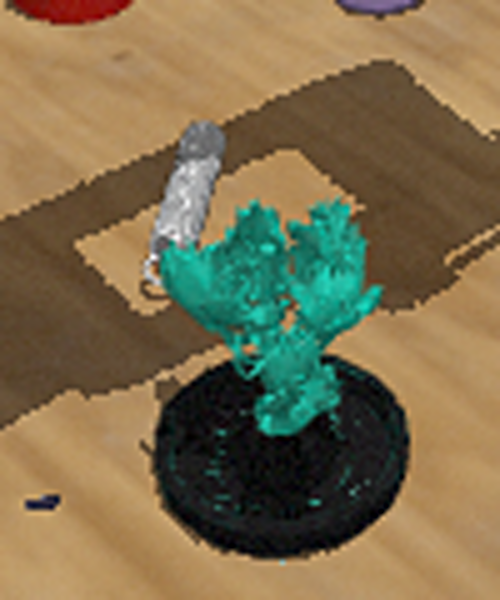

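Request:
carry_out:
  commands:
    - [[-3.2, -1.3, 0, 0], [-3.2, -1.3, 0, 0], [-3.2, -1.3, 0, 0], [-3.2, -1.3, 0, 0], [-3.2, -1.3, 0, 0], [-3.2, -1.3, 0, 0], [-3.2, -1.3, 0, 0], [-3.2, -1.3, 0, 0], [-3.2, -1.3, 0, 0], [-3.2, -1.3, 0, 0], [0, 0, 0, 0], [0, 0, 0, 0]]
  claw: 5
  grip_force: 20

```text
t: 1.15
tool_pos: [0.469, -0.3214, 0.2322]
orientation: [-2.225, -2.217, 0.0]
force: [0.9, 0.1, 0.0]
opening: 0.0503
```

```bash
python3 - <<'E'
from h import *
s=robot.read_state(); print(s['t'],s['tool_pos'],s['orientation'],s['dq'].round(3),s['opening'])
snap('wrist','w1')
E
```

```text
1.15 [ 0.46897919 -0.32141576  0.23218294] [-2.22474746e+00 -2.21703081e+00  4.27542147e-05] [ 0.05  -0.009  0.009  0.013  0.005  0.018] 0.05030920650751735
```

View pics/w1.png

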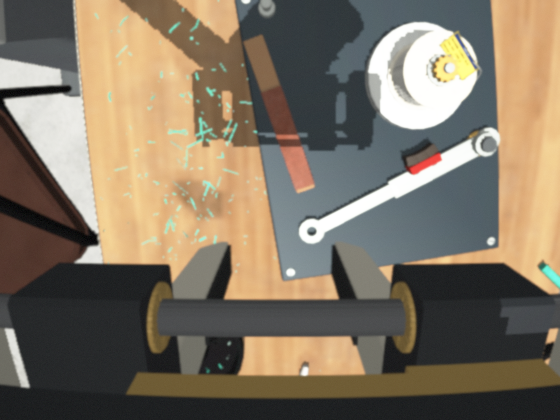

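```bash
python3 crop.py w1 230 0 510 210 c4; python3 crop.py w1 280 205 340 255 c5
python3 - <<'E'
from h import *
im,W=load('w1')
hsv=cv2.cvtColor(im,cv2.COLOR_RGB2HSV)
print('hole',plane(W,[(312,231.5)],.0205),'post',plane(W,[(266.5,7)],.037),'pivot',plane(W,[(487,143)],.037),'scr',plane(W,[(491.5,241),(291.5,272)],.012).tolist())
# corners
print('corners',plane(W,[(284,281),(498,245)],.012).round(4).tolist())
p=plane(W,[(246,40),(262,36),(314,186),(297,191)],.017);print(p.round(4),p.mean(0))
E
```

```text
2
12
hole [[ 0.50199051 -0.37202078  0.0205    ]] post [[ 0.45613032 -0.15368406  0.037     ]] pivot [[ 0.67451324 -0.27518635  0.037     ]] scr [[0.7105101843841706, -0.38786075186970526, 0.01200000000000001], [0.48044847975596183, -0.4231651613686901, 0.01200000000000001]]
corners [[0.4719, -0.4344, 0.012], [0.7194, -0.3929, 0.012]]
[[ 0.4352 -0.1784  0.017 ]
 [ 0.4508 -0.1748  0.017 ]
 [ 0.5035 -0.323   0.017 ]
 [ 0.4856 -0.3283  0.017 ]] [ 0.46878767 -0.2511005   0.017     ]
```

View pics/c4.png

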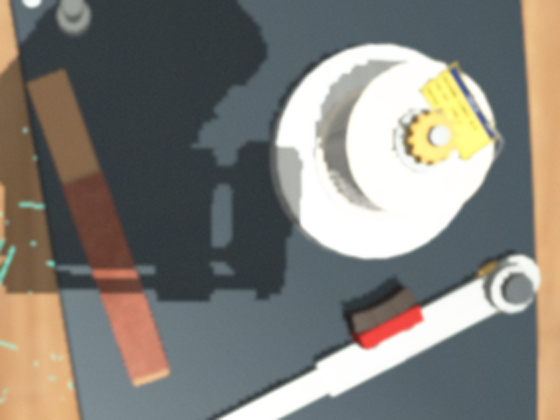

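View pics/c5.png

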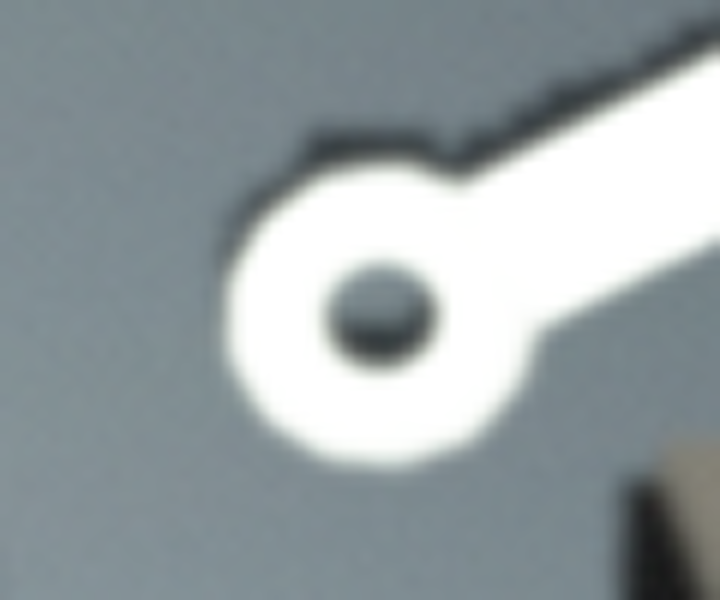

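Request:
carry_out:
  commands:
    - [[3.5, 0, 0, 0], [3.5, 0, 0, 0], [0, 0, 4, -6.67], [0, 0, 4, -6.67], [0, 0, 4, -6.66], [0, 0, 4, 0], [0, 0, 2.5, 0], [0, 0, 1.5, 0], [0, 0, 0.5, 0], [0, 0, 0, 0], [0, 0, 0, 0]]

```text
t: 2.12
tool_pos: [0.4706, -0.2485, 0.0277]
orientation: [-1.799, -2.575, -0.0]
force: [0.6, 0.1, 0.0]
opening: 0.0502
```

```bash
python3 - <<'E'
from h import *
snap('side','s1'); snap('scene','sc1')
E
python3 crop.py s1 170 160 370 310 c6
```

```text
4
```

View pics/c6.png

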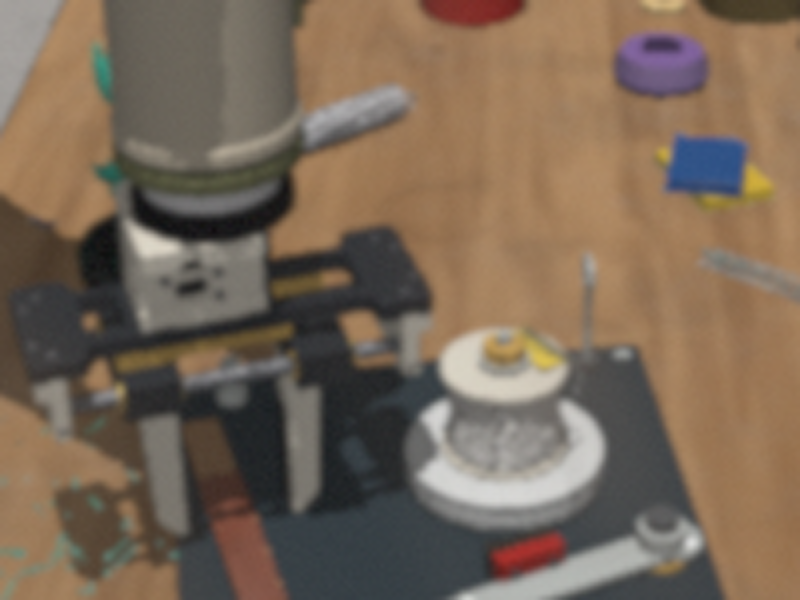

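Request:
carry_out:
  commands:
    - [[0, 0, 0.07, 0], [0, 0, 0, 0], [0, 0, 0, 0], [0, 0, 0, 0], [0, 0, 0, 0], [0, 0, -1, 0], [0, 0, -3, 0], [0, 0, -4, 0], [0, 0, -4, 0], [2.95, 2.8, 0, 0], [2.95, 2.8, 0, 0], [2.95, 2.8, 0, 0], [2.95, 2.8, 0, 0], [2.95, 2.8, 0, 0], [2.95, 2.8, 0, 0], [2.95, 2.8, 0, 0], [2.95, 2.8, 0, 0], [0, 0, 0, 0]]
  claw: 0.5
  grip_force: 20

```text
t: 3.72
tool_pos: [0.6015, 0.055, 0.1479]
orientation: [-1.796, -2.578, -0.005]
force: [0.7, -0.4, -0.3]
opening: 0.0196
```

```bash
python3 - <<'E'
from h import *
snap('side','s2')
E
python3 crop.py s2 150 100 430 310 c7
```

```text
2
```

View pics/c7.png

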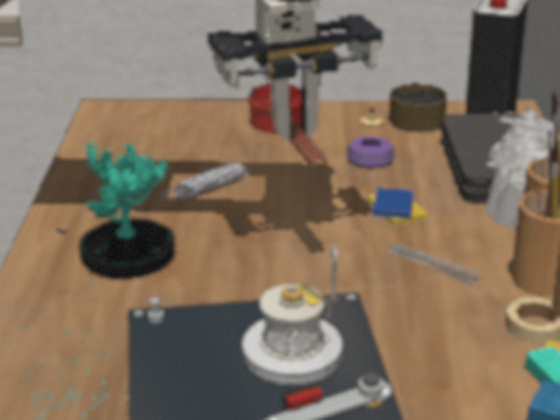

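Request:
carry_out:
  commands:
    - [[0, 0, 4, 0], [0, 0, 4, 0], [0, 0, 3, 0], [0, 0, 1.6, 0], [0, 0, 0.6, 0], [0, 0, 0, 0]]

```text
t: 4.27
tool_pos: [0.5985, 0.0474, 0.0151]
orientation: [-1.802, -2.571, 0.003]
force: [0.0, 0.4, 0.7]
opening: 0.0197
```

Request:
carry_out:
  commands:
    - [[0, 0, 0, 0], [0, 0, 0, 0], [0, 0, 0, 0], [0, 0, -2, 0], [0, 0, -4, 0], [0, 0, -4, 0], [0, 0, -4, 0], [0, 0, -3, 0], [0, 0, 0, 0]]
  claw: 5

```text
t: 5.02
tool_pos: [0.6041, 0.0481, 0.1946]
orientation: [1.796, 2.564, 0.012]
force: [0.6, 0.2, 0.1]
opening: 0.0501
```

```bash
python3 - <<'E'
from h import *
s=robot.read_state(); print(s['t'],s['tool_pos'],s['q'])
snap('wrist','w3');snap('side','s3')
E
python3 crop.py s3 150 100 430 310 c8
```

```text
5.0167 [0.60412379 0.0481194  0.19458223] [-5.03651879e-03  1.53242260e-01  1.53287559e+00 -1.06938281e-04
  1.44200097e+00 -3.53888046e-01]
2
```

View pics/w3.png

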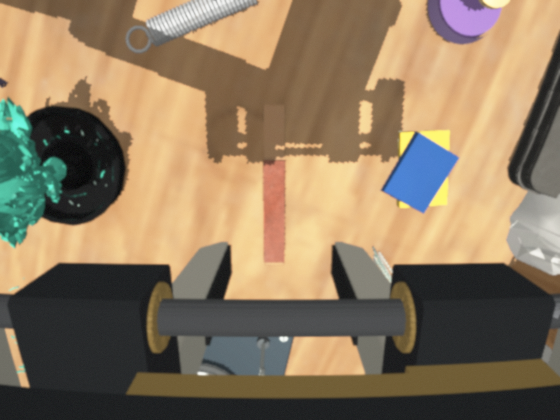

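View pics/c8.png

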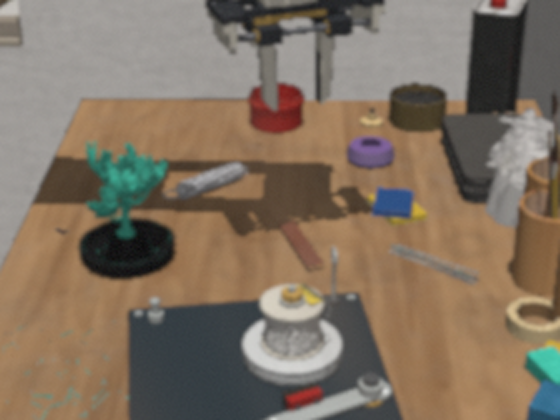

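Request:
carry_out:
  commands:
    - [[2.6, -1.8, 0, 0], [2.6, -1.8, 0, 0], [2.6, -1.8, 0, 0], [2.6, -1.8, 0, 0], [0, 0, 0, 0], [0, 0, 0, 0]]

```text
t: 5.62
tool_pos: [0.4946, 0.1221, 0.1831]
orientation: [-1.798, -2.574, 0.003]
force: [0.9, 0.2, 0.6]
opening: 0.0498
```

```bash
python3 - <<'E'
from h import *
s=robot.read_state(); print(s['t'],s['tool_pos'],s['orientation'],abs(s['dq']).max())
snap('wrist','w4')
E
```

```text
5.6167 [0.49462071 0.12208345 0.18310746] [-1.79824439 -2.57362346  0.00307131] 0.05008179543593667
```

View pics/w4.png

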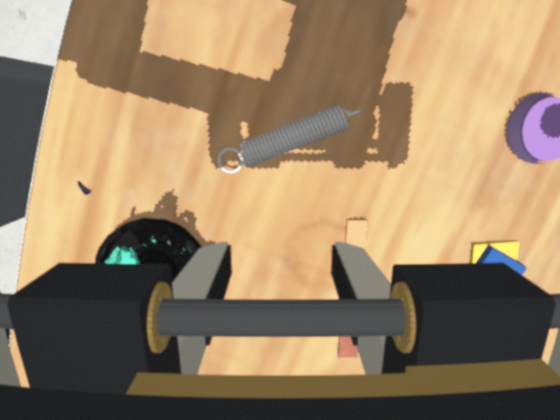

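```bash
python3 crop.py w4 205 95 365 180 c9
```

```text
5
```

View pics/c9.png

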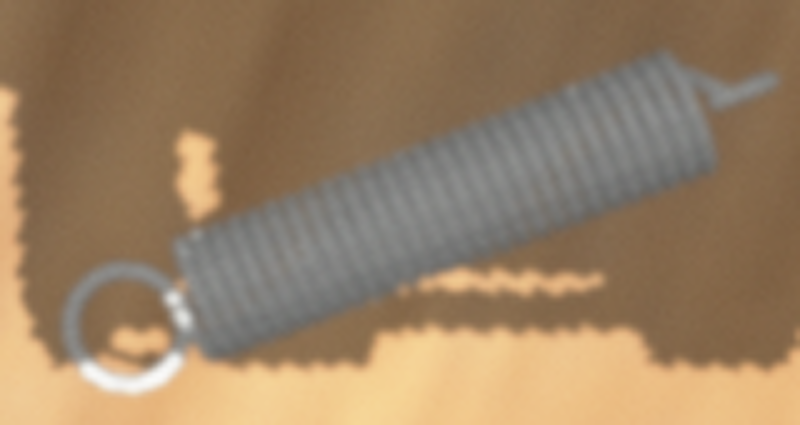

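```bash
python3 - <<'E'
from h import *
_,W=load('w4'); f=lambda x,y:(205+x/5-.4,95+y/5-.4)
e,h=plane(W,[f(126,328),f(775,78)],.012); d=h-e; print('eye',e,'hookend',h,np.linalg.norm(d),np.degrees(np.arctan2(d[1],d[0])))
c=plane(W,[f(177,238),f(210,358),f(668,52),f(712,172)],.014); print(c.round(4)); a=(c[0]+c[1])/2;b=(c[2]+c[3])/2; v=b-a; print(a,b,np.linalg.norm(v),np.degrees(np.arctan2(v[1],v[0])))
u=d/np.linalg.norm(d); print('grip',e+.026*u)
E
```

```text
eye [0.43978963 0.13488801 0.012     ] hookend [0.53356004 0.21677337 0.012     ] 0.12449136875361745 41.129211075801344
[[0.4435 0.1537 0.014 ]
 [0.4561 0.1353 0.014 ]
 [0.5138 0.214  0.014 ]
 [0.5289 0.1975 0.014 ]]
[0.4497882  0.14445981 0.014     ] [0.52135918 0.20578285 0.014     ] 0.09424924590849311 40.59044368825083
grip [0.45937357 0.15198975 0.012     ]
```

Request:
carry_out:
  commands:
    - [[2.01, -1.14, 0, 0], [2.01, -1.14, 0, 0], [0, 0, 0, -6.93], [0, 0, 0, -6.93], [0, 0, 0, -6.93], [0, 0, 0, -6.93], [0, 0, 0, -6.93], [0, 0, 0, -6.93], [0, 0, 0, -6.93], [0, 0, 0, -6.93], [0, 0, 0, -6.93], [0, 0, 0, -6.93], [0, 0, 0, -6.93], [0, 0, 2, -6.93], [0, 0, 2, -6.93], [0, 0, 2, -6.93], [0, 0, 2, -6.93], [0, 0, 2, -6.93], [0, 0, 0, 0], [0, 0, 0, 0]]

```text
t: 7.33
tool_pos: [0.4607, 0.1506, 0.0835]
orientation: [1.089, -2.943, -0.001]
force: [-0.4, -0.1, 0.6]
opening: 0.0499
```

```bash
cat > st.py <<'E'
from h import *
s=robot.read_state(); R=cv2.Rodrigues(s['orientation'])[0]
print('t',s['t'],'pos',s['tool_pos'].round(4),'psi',np.degrees(np.arctan2(R[1,1],R[0,1])).round(2),'z',R[:,2].round(3),'F',s['force'].round(1),'T',s['wrist_torque'].round(2),'op',s['opening'].round(4),'q',s['q'].round(2))
E
python3 st.py
```

```text
Traceback (most recent call last):
  File "st.py", line 3, in <module>
    print('t',s['t'],'pos',s['tool_pos'].round(4),'psi',np.degrees(np.arctan2(R[1,1],R[0,1])).round(2),'z',R[:,2].round(3),'F',s['force'].round(1),'T',s['wrist_torque'].round(2),'op',s['opening'].round(4),'q',s['q'].round(2))
                                                                                                                                                                                       ^^^^^^^^^^^^^^^^^^
AttributeError: 'float' object has no attribute 'round'
```

Request:
carry_out:
  commands:
    - [[0, 0.19, 3, 0], [0, 0, 2.5, 0], [0, 0, 0.9, 0], [0, 0, 0.15, 0], [0, 0, 0, 0]]

```text
t: 7.75
tool_pos: [0.4607, 0.1528, 0.0202]
orientation: [-1.094, 2.945, -0.0]
force: [-0.0, 0.2, 0.1]
opening: 0.0497
```

```bash
sed -i "s/s\['opening'\].round(4)/round(s['opening'],4)/" st.py; python3 st.py; python3 - <<'E'
from h import *
snap('scene','sc5'); snap('wrist','w5')
E
python3 crop.py sc5 180 150 300 240 c10
```

```text
t 7.75 pos [0.4607 0.1528 0.0202] psi 130.76 z [ 0. -0. -1.] F [-0.   0.2  0.1] T [ 0.11 -0.06 -0.02] op 0.0497 q [ 0.21  0.04  1.99 -0.    1.11 -2.07]
6
```

View pics/c10.png

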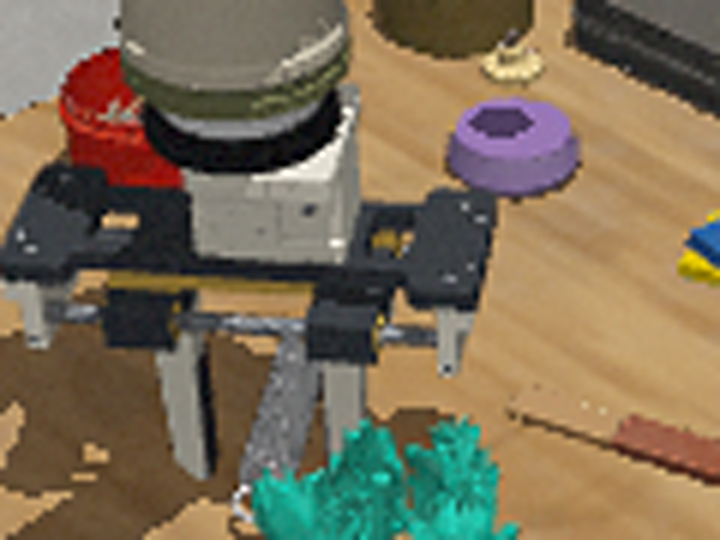

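View pics/w5.png

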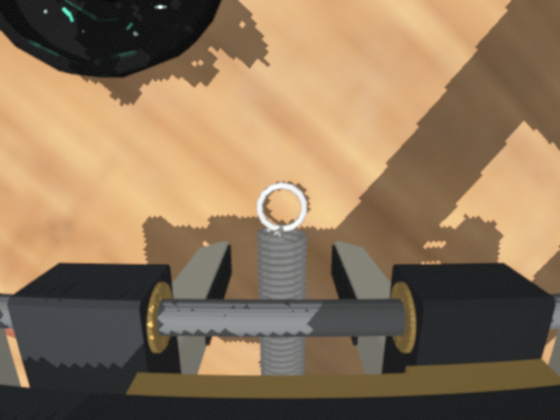

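Request:
carry_out:
  commands:
    - [[0, 0, 0.2, 0], [0, 0, 0, 0], [0, 0, 0, 0], [0, 0, 0, 0], [0, 0, 0, 0], [0, 0, 0, 0], [0, 0, -1, 0], [0, 0, -3, 0], [0, 0, -4, 0], [0, 0, -4, 0], [0, 0, -1, 0], [0, 0, 0, 0]]
  claw: 1.5
  grip_force: 40

```text
t: 8.85
tool_pos: [0.463, 0.1536, 0.1523]
orientation: [-1.094, 2.936, -0.002]
force: [0.3, 0.5, -1.1]
opening: 0.0235
```

```bash
python3 st.py; python3 - <<'E'
from h import *
snap('wrist','w6'); snap('side','s6')
E
python3 crop.py s6 180 80 300 170 c11
```

```text
t 8.85 pos [0.463  0.1536 0.1523] psi 130.88 z [ 0.008  0.002 -1.   ] F [ 0.3  0.5 -1.1] T [ 0.17 -0.03 -0.02] op 0.0235 q [ 0.22 -0.13  1.9  -0.    1.37 -2.07]
6
```

View pics/w6.png

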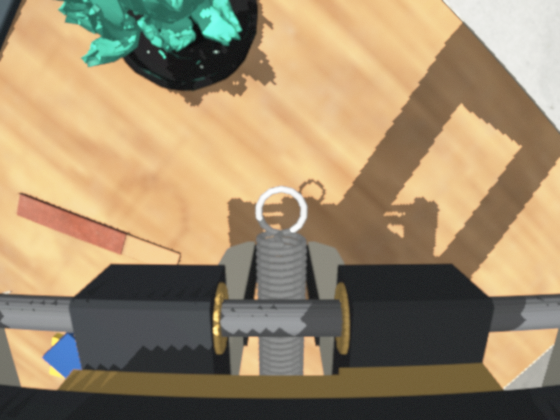

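View pics/c11.png

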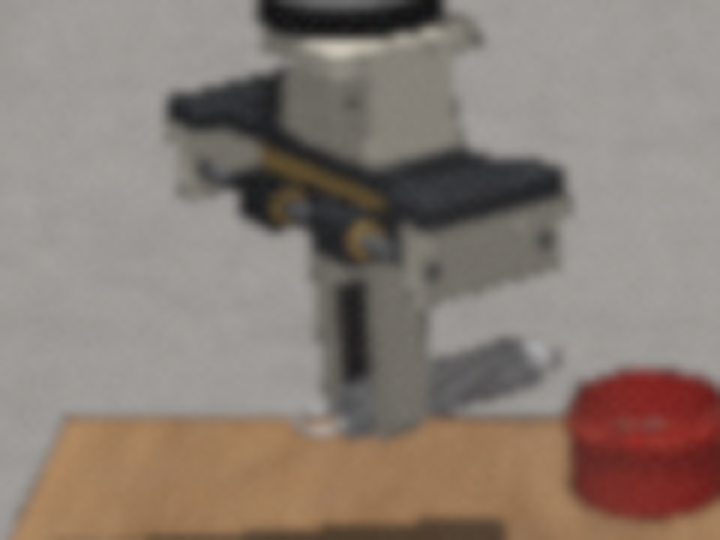

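```bash
python3 - <<'E'
from h import *
for f,pos,ze in(('w5',[.4607,.1528,.0202],.012),('w6',[.463,.1536,.1523],.1463)):
    im,W=load(f); Rc=W['R']; 
    g=cv2.inRange(im,(190,190,190),(255,255,255))[150:240,230:330]
    ys,xs=np.nonzero(g); 
    if len(xs): print(f,'ring bbox',xs.min()+230,xs.max()+230,ys.min()+150,ys.max()+150)
    e=plane(W,[(281.5,206.5 if f=='w5' else 210)],ze)[0]-pos; ps=np.radians(130.8)
    tx=np.array([-np.sin(ps),np.cos(ps)]);ty=np.array([np.cos(ps),np.sin(ps)]); print('eye tool x,y',e[:2]@tx,e[:2]@ty)
E
```

```text
w5 ring bbox 257 305 183 230
eye tool x,y 0.02735810776867381 0.00046355968594133384
w6 ring bbox 256 306 186 231
eye tool x,y 0.027174254031662803 0.0006548546747676613
```

Request:
carry_out:
  commands:
    - [[0, 0, -3, 0], [0, 0, -3, 0], [2.2, -2.83, 0, 0], [2.2, -2.83, 0, 0], [2.2, -2.83, 0, 0], [2.2, -2.83, 0, 0], [2.2, -2.83, 0, 0], [2.2, -2.83, 0, 0], [2.2, -2.83, 0, 0], [2.2, -2.83, 0, 0], [2.2, -2.83, 0, 0], [2.2, -2.83, 0, 0], [2.2, -2.83, 0, 0], [2.2, -2.83, 0, 0]]

```text
t: 10.12
tool_pos: [0.5012, -0.2237, 0.2046]
orientation: [0.951, -2.941, 0.072]
force: [0.3, 0.2, -1.4]
opening: 0.0234
```

Request:
carry_out:
  commands:
    - [[0, 0, 0, 6.77], [0, 0, 0, 6.77], [0, 0, 0, 6.77], [0, 0, 0, 6.77], [0, 0, 0, 6.77], [0, 0, 0, 6.77], [0, 0, 0, 6.77], [0, 0, 0, 6.77], [0, 0, 0, 6.77], [0, 0, 0, 6.77], [0, 0, 0, 6.77], [0, 0, 0, 6.77], [0, 0, 0, 6.77], [0, 0, 0, 6.77], [0, 0, 0, 6.77], [0, 0, 0, 6.77], [0, 0, 0, 6.77], [0, 0, 0, 6.77], [0, 0, 0, 0]]

```text
t: 11.7
tool_pos: [0.5011, -0.2223, 0.2049]
orientation: [2.135, 2.279, -0.102]
force: [-0.1, -0.3, -1.4]
opening: 0.0237
```

```bash
python3 st.py
```

```text
t 11.7 pos [ 0.5011 -0.2223  0.2049] psi 3.68 z [-0.033 -0.059 -0.998] F [-0.1 -0.3 -1.4] T [ 0.11  0.02 -0.05] op 0.0237 q [-0.47  0.01  1.66 -0.07  1.47 -0.52]
```

```bash
python3 - <<'E'
from h import *
for o in ([-1.094,2.936,-.002],[.951,-2.941,.072],[2.135,2.279,-.102]):
    R=cv2.Rodrigues(np.array(o))[0]; print(R.round(3).tolist())
E
python3 st.py
```

```text
[[-0.756, -0.654, 0.008], [-0.654, 0.756, 0.002], [-0.007, -0.004, -1.0]]
[[-0.81, -0.586, -0.033], [-0.584, 0.81, -0.06], [0.062, -0.029, -0.998]]
[[-0.066, 0.997, -0.032], [0.996, 0.064, -0.059], [-0.057, -0.036, -0.998]]
t 11.7 pos [ 0.5011 -0.2223  0.2049] psi 3.68 z [-0.033 -0.059 -0.998] F [-0.1 -0.3 -1.4] T [ 0.11  0.02 -0.05] op 0.0237 q [-0.47  0.01  1.66 -0.07  1.47 -0.52]
```

```bash
cat > go.py <<'E'
from h import *
import sys
x,y,z,roll=map(float,sys.argv[1:5]); s=robot.read_state(); R=cv2.Rodrigues(s['orientation'])[0]
d=np.array([x,y,z])-s['tool_pos']
print('pos',s['tool_pos'].round(4),'shift before roll (cm)',(R.T@d*100).round(2))
R2=R@cv2.Rodrigues(np.array([0,0,np.radians(roll)]))[0]; print('shift after roll',(R2.T@d*100).round(2)); print('R after',R2.round(3).tolist())
for w,n in ((np.array([0,0,.01]),'up 1cm'),):print(n,(R2.T@w*100).round(3))
E
python3 go.py .481 -.246 .060 -5.3
```

```text
pos [ 0.5011 -0.2223  0.2049] shift before roll (cm) [-1.4  -1.63 14.66]
shift after roll [-1.24 -1.75 14.66]
R after [[-0.158, 0.987, -0.033], [0.986, 0.156, -0.059], [-0.053, -0.042, -0.998]]
up 1cm [-0.053 -0.042 -0.998]
```

Request:
carry_out:
  commands:
    - [[0, 0, 0, -5.3], [-0.31, -0.44, 3.66, 0], [-0.31, -0.44, 3.66, 0], [-0.31, -0.44, 3.67, 0], [-0.31, -0.43, 3.67, 0], [0, 0, 0, 0], [0, 0, 0, 0]]

```text
t: 12.28
tool_pos: [0.4802, -0.2456, 0.06]
orientation: [2.022, 2.388, -0.104]
force: [0.8, 0.5, -1.0]
opening: 0.0236
```

```bash
python3 st.py; python3 - <<'E'
from h import *
snap('side','s7');snap('scene','sc7')
E
python3 crop.py s7 160 200 360 350 c12; python3 crop.py sc7 280 220 480 370 c13
```

```text
t 12.2833 pos [ 0.4802 -0.2456  0.06  ] psi 9.42 z [-0.035 -0.057 -0.998] F [ 0.8  0.5 -1. ] T [ 0.08 -0.03  0.05] op 0.0236 q [-0.52  0.13  1.82 -0.07  1.2  -0.66]
4
4
```

View pics/c12.png

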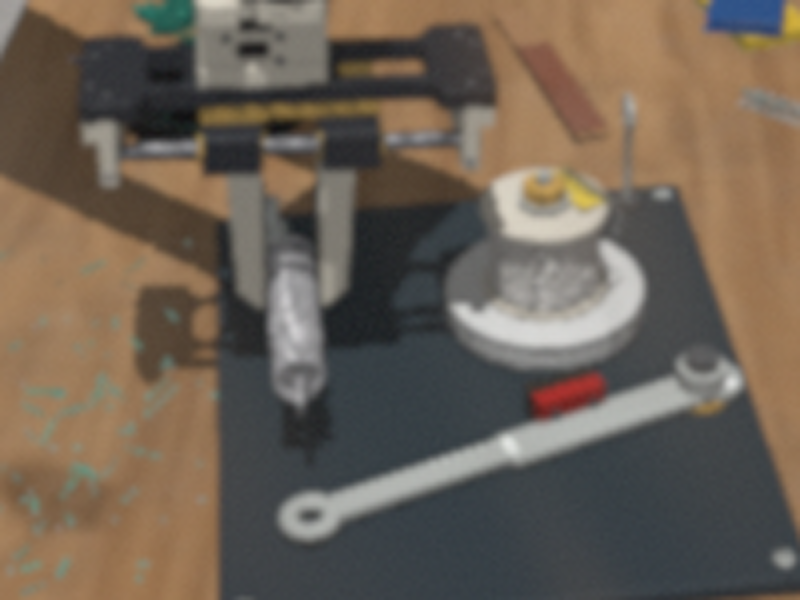

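View pics/c13.png

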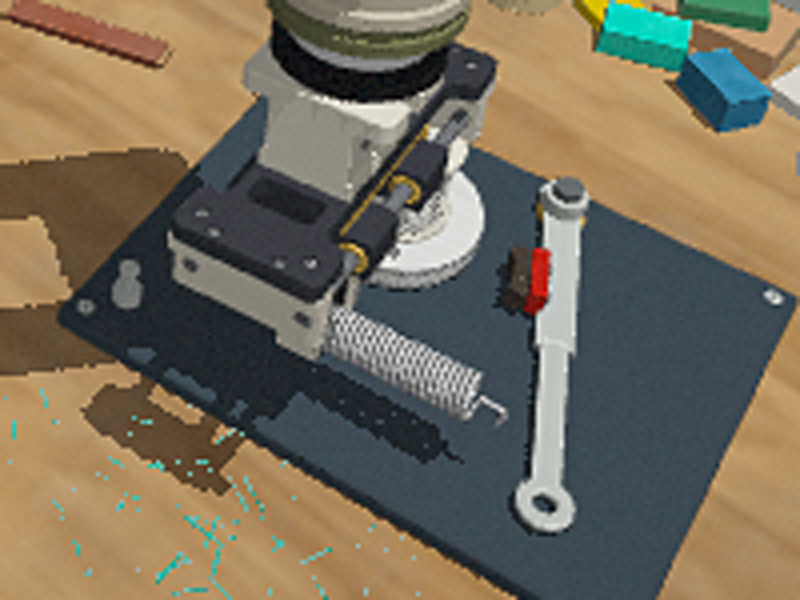

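```bash
python3 - <<'E'
from h import *
_,S=load('sc7');_,D=load('s7'); s=robot.read_state();R=cv2.Rodrigues(s['orientation'])[0];p=s['tool_pos']
pred=p+R@np.array([-.0947,.0006,.0165]);predb=p+R@np.array([-.0967,.0006,.006])
print('pred tip',pred,proj(S,[pred]),proj(D,[pred]))
a=(280+502/4-.4,220+422/4-.4);b=(160+302/4-.4,200+406/4-.4); print(a,b)
print('tri',tri(S,a,D,b))
print('hole',tri(S,(280+545/4-.4,220+503/4-.4),D,(160+310/4-.4,200+516/4-.4)))
E
```

```text
pred tip [ 0.50011266 -0.34165958  0.05401012] [[405.62615085 324.93376186]] [[237.66458654 301.33672589]]
(405.1, 325.1) (235.1, 301.1)
tri (array([ 0.49632213, -0.34248361,  0.0561937 ]), np.float64(0.0019603897285491822))
hole (array([ 0.50119942, -0.371479  ,  0.01855008]), np.float64(0.002098902726684057))
```

```bash
python3 crop.py s7 215 255 255 310 c14; python3 crop.py sc7 360 290 420 335 c15
```

```text
10
13
```

View pics/c14.png

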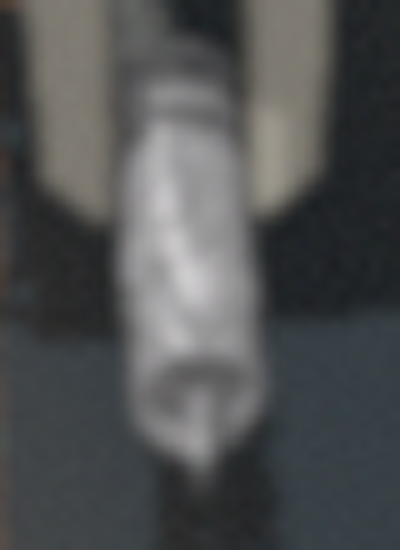

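View pics/c15.png

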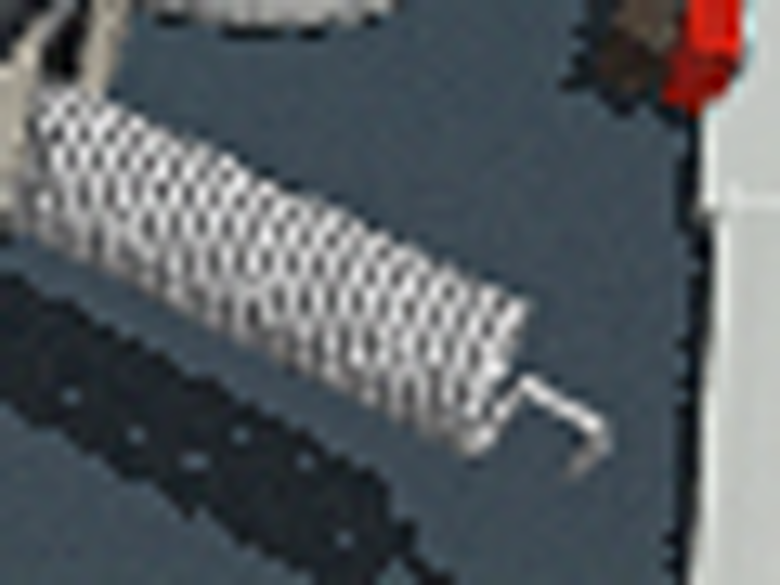

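```bash
python3 - <<'E'
from h import *
_,S=load('sc7');_,D=load('s7'); s=robot.read_state();R=cv2.Rodrigues(s['orientation'])[0];p=s['tool_pos']
T,e=tri(S,(404.0,325.8),D,(234.85,302.5)); print(T,e, 'tool frame',R.T@(T-p))
for x in(-.0817,-.05,-.02): print(x,proj(D,[p+R@np.array([x,.0006,.006])])*1, proj(S,[p+R@np.array([x,.0006,.006])]))
print('finger tips pred D', proj(D,[p+R@np.array([0,y,.014]) for y in(-.0118,.0118,-.03,.03)]))
E
```

```text
[ 0.4958307  -0.34133783  0.05260854] 0.002926738481624045 tool frame [-0.09359723 -0.00351862  0.01799131]
-0.0817 [[237.17336427 292.22569037]] [[399.85622566 317.89544888]]
-0.05 [[236.29323262 282.38350424]] [[383.94977951 310.24928449]]
-0.02 [[235.50508654 273.57779545]] [[369.48243009 303.29480589]]
finger tips pred D [[228.66592993 271.85392479]
 [240.87821338 271.15504339]
 [219.1972563  272.39685388]
 [250.24629988 270.61997218]]
```

```bash
python3 - <<'E'
from h import *
_,D=load('s1'); _,S=load('sc1'); p=np.array([.4706,-.2485,.0277]);R=cv2.Rodrigues(np.array([-1.799,-2.575,0]))[0]
for y in(-.0251,.0251): 
  for x in(-.0075,.0075): print(y,x,proj(D,[p+R@np.array([x,y,.014])]),proj(S,[p+R@np.array([x,y,.014])]))
E
python3 crop.py s1 195 235 265 300 c16;python3 crop.py sc1 295 250 395 325 c17; python3 crop.py sc7 340 265 400 310 c18
```

```text
-0.0251 -0.0075 [[217.32196296 291.83410068]] [[352.8063408  328.47173176]]
-0.0251 0.0075 [[215.74615043 287.32409289]] [[345.48175547 325.62012113]]
0.0251 -0.0075 [[242.36326019 286.61264259]] [[360.30265207 309.99547356]]
0.0251 0.0075 [[240.51407477 282.22186917]] [[353.24547409 307.37709394]]
9
8
13
```

View pics/c16.png

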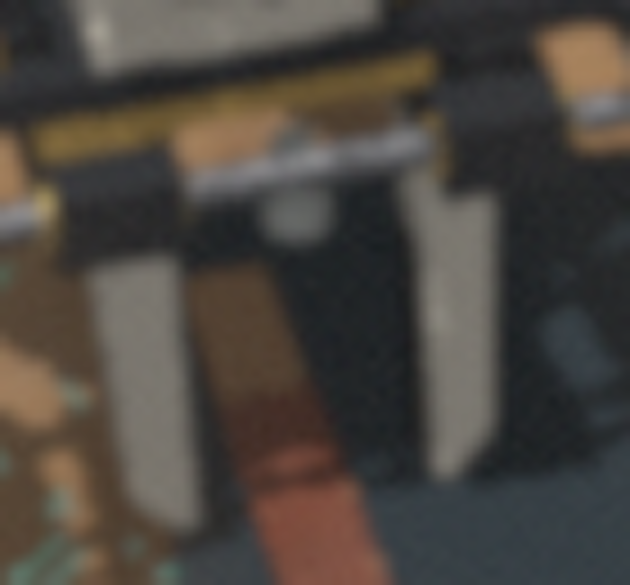

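View pics/c17.png

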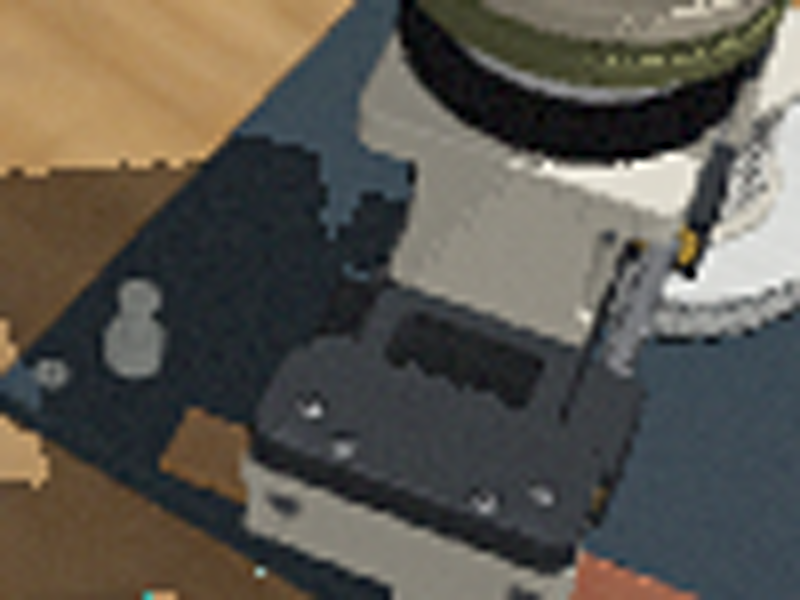

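```bash
python3 st.py; python3 - <<'E'
from h import *
s=robot.read_state();R=cv2.Rodrigues(s['orientation'])[0];p=s['tool_pos'];_,D=load('s7')
print('tips corners',proj(D,[p+R@np.array([x,y,.014]) for y in(-.0118,.0118) for x in (-.0075,.0075)]))
P=robot.camera_params('wrist'); print(-P['R'].T@P['t'], R.T@(-P['R'].T@P['t']-p))
E
```

```text
t 12.3833 pos [ 0.4843 -0.2475  0.0651] psi 9.38 z [-0.026 -0.062 -0.998] F [-0.3 -0.2 -0.8] T [ 0.09 -0.02  0.04] op 0.0232 q [-0.52  0.13  1.81 -0.07  1.2  -0.66]
tips corners [[228.81071131 273.95872222]
 [228.52298006 269.77634146]
 [241.10216718 273.24901525]
 [240.6571127  269.08806622]]
[ 0.47655093 -0.16964849  0.21352617] [ 0.06943168 -0.00038999 -0.15275765]
```

View pics/c18.png

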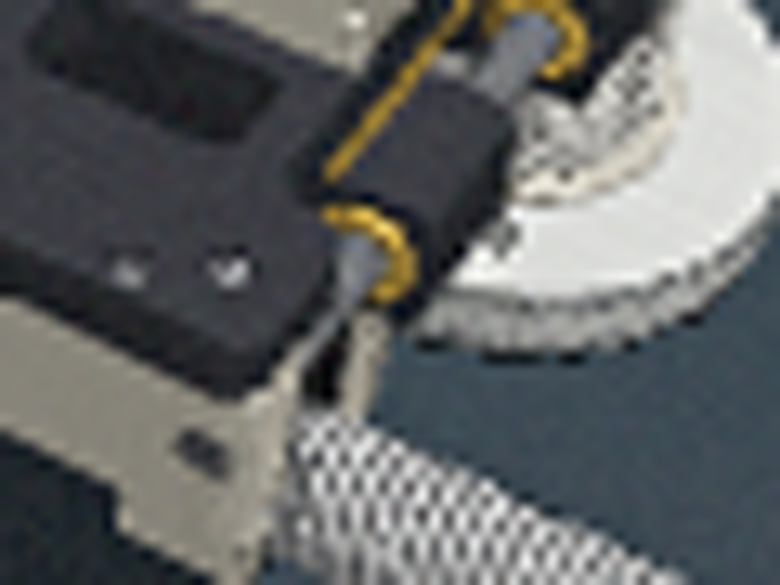

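Request:
carry_out:
  commands:
    - [[0, 0, 0, 0], [0, 0, 0, 0], [0, 0, 0, 0]]

```text
t: 12.63
tool_pos: [0.4849, -0.2478, 0.0657]
orientation: [2.017, 2.377, -0.1]
force: [-0.4, -0.3, -1.0]
opening: 0.0238
```

```bash
python3 st.py; python3 go.py .481 -.248 .034 0
```

```text
t 12.6333 pos [ 0.4849 -0.2478  0.0657] psi 9.33 z [-0.024 -0.064 -0.998] F [-0.4 -0.3 -1. ] T [0.1 0.  0. ] op 0.0238 q [-0.52  0.12  1.81 -0.07  1.19 -0.66]
pos [ 0.4849 -0.2478  0.0657] shift before roll (cm) [ 0.23 -0.28  3.18]
shift after roll [ 0.23 -0.28  3.18]
R after [[-0.164, 0.986, -0.024], [0.985, 0.162, -0.064], [-0.059, -0.035, -0.998]]
up 1cm [-0.059 -0.035 -0.998]
```

Request:
carry_out:
  commands:
    - [[0.1, -0.14, 1.2, 0], [0.1, -0.14, 1.2, 0], [0, 0, 0.6, 0], [0, 0, 0.3, 0], [0, 0, 0, 0], [0, 0, 0, 0], [0, 0, 0, 0]]

```text
t: 13.22
tool_pos: [0.4789, -0.2476, 0.03]
orientation: [2.02, 2.38, -0.102]
force: [-0.9, 1.0, 0.8]
opening: 0.0237
```

```bash
python3 st.py
```

```text
t 13.2167 pos [ 0.4789 -0.2476  0.03  ] psi 9.29 z [-0.029 -0.061 -0.998] F [-0.9  1.   0.8] T [ 0.16  0.1  -0.04] op 0.0237 q [-0.53  0.17  1.84 -0.07  1.13 -0.66]
```

Request:
carry_out:
  commands:
    - [[0, 0, 0, 0], [0, 0, 0, 0], [0, 0, 0, 0], [0, 0, 0, 0]]
  grip_force: 3

```text
t: 13.55
tool_pos: [0.4793, -0.2477, 0.0305]
orientation: [2.02, 2.38, -0.102]
force: [-0.6, 0.3, -1.0]
opening: 0.0239
```

Request:
carry_out:
  commands:
    - [[0, 0, 0, 0], [0, 0, 0, 0], [0, 0, 0, 0]]
  grip_force: 40

```text
t: 13.8
tool_pos: [0.4794, -0.2478, 0.0306]
orientation: [2.02, 2.38, -0.102]
force: [-1.2, -0.2, -0.7]
opening: 0.0235
```

```bash
python3 st.py; python3 - <<'E'
from h import *
snap('side','s8');snap('scene','sc8')
E
python3 crop.py s8 205 255 265 340 c19; python3 crop.py sc8 350 290 440 357 c20;python3 st.py
```

```text
t 13.8 pos [ 0.4794 -0.2478  0.0306] psi 9.3 z [-0.028 -0.062 -0.998] F [-1.2 -0.2 -0.7] T [ 0.08 -0.01  0.02] op 0.0235 q [-0.53  0.16  1.84 -0.07  1.13 -0.66]
7
8
t 13.9 pos [ 0.4794 -0.2478  0.0306] psi 9.29 z [-0.028 -0.062 -0.998] F [ 0.4  0.8 -1.4] T [ 0.06 -0.01 -0.01] op 0.0232 q [-0.53  0.16  1.84 -0.07  1.13 -0.66]
```

View pics/c19.png

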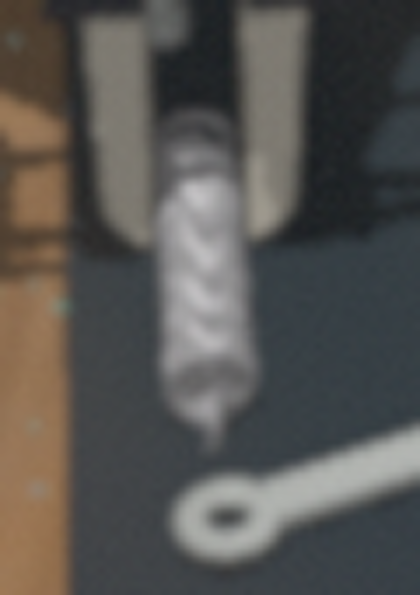

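View pics/c20.png

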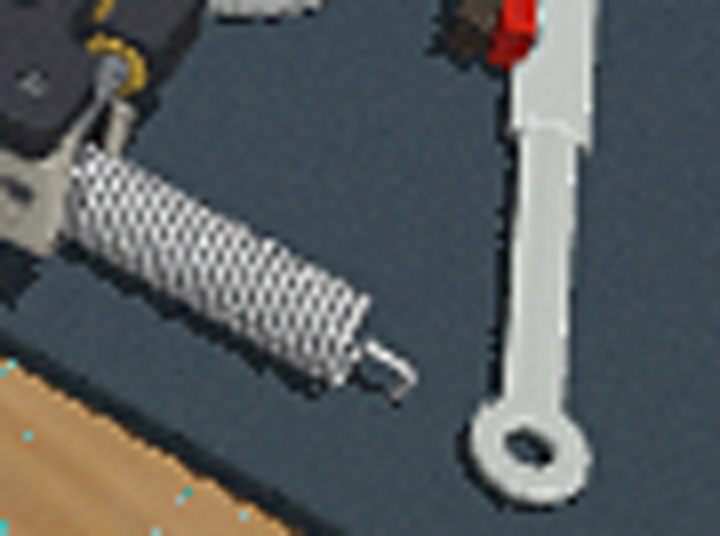

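```bash
python3 - <<'E'
from h import *
_,S=load('sc8');_,D=load('s8'); s=robot.read_state();R=cv2.Rodrigues(s['orientation'])[0];p=s['tool_pos']
T,e=tri(S,(399.2,339.2),D,(234.6,318.6)); print('tip',T,e,'rigid/level pred tip',p+np.array([.1605*.0945,-.987*.0945,-.0165]))
H,e=tri(S,(415.6,345.3),D,(237.1,328.3)); print('hole',H,e)
for z in (.0135,.016): print('tip planes',plane(S,[(399.2,339.2)],z),plane(D,[(234.6,318.6)],z))
print('hole planes',plane(S,[(415.6,345.3)],.0205),plane(D,[(237.1,328.3)],.0205))
E
```

```text
tip [ 0.49294224 -0.34142324  0.01492401] 0.001684683946053474 rigid/level pred tip [ 0.49456125 -0.34103907  0.01411847]
hole [ 0.50105136 -0.37100004  0.01863321] 0.0017765182242995095
tip planes [[ 0.49483722 -0.34045173  0.0135    ]] [[ 0.4922822  -0.34083353  0.0135    ]]
tip planes [[ 0.49298179 -0.34107487  0.016     ]] [[ 0.49275634 -0.34371347  0.016     ]]
hole planes [[ 0.50052429 -0.37075336  0.0205    ]] [[ 0.50096097 -0.37415994  0.0205    ]]
```

```bash
python3 go.py .4794 -.2478 .0426 0;  python3 go.py .4868 -.2763 .0306 0
```

```text
pos [ 0.4794 -0.2478  0.0306] shift before roll (cm) [-0.07 -0.04 -1.2 ]
shift after roll [-0.07 -0.04 -1.2 ]
R after [[-0.163, 0.986, -0.028], [0.985, 0.161, -0.062], [-0.057, -0.037, -0.998]]
up 1cm [-0.057 -0.037 -0.998]
pos [ 0.4794 -0.2478  0.0306] shift before roll (cm) [-2.93  0.27  0.16]
shift after roll [-2.93  0.27  0.16]
R after [[-0.163, 0.986, -0.028], [0.985, 0.161, -0.062], [-0.057, -0.037, -0.998]]
up 1cm [-0.057 -0.037 -0.998]
```

Request:
carry_out:
  commands:
    - [[-0.03, -0.02, -0.6, 0], [-0.04, -0.02, -0.6, 0], [-0.7, 0.07, 0.04, 0], [-0.8, 0.07, 0.04, 0], [-0.8, 0.07, 0.04, 0], [-0.63, 0.06, 0.04, 0], [0, 0, 0, 0], [0, 0, 0, 0], [0, 0, 0, 0], [0, 0, 0, 0]]

```text
t: 14.73
tool_pos: [0.4866, -0.276, 0.0423]
orientation: [2.02, 2.38, -0.102]
force: [-0.5, -0.4, -2.4]
opening: 0.0234
```

```bash
python3 st.py; python3 - <<'E'
from h import *
snap('side','s9');snap('scene','sc9')
E
python3 crop.py s9 205 270 265 340 c21; python3 crop.py sc9 370 300 440 353 c22;python3 st.py
```

```text
t 14.7333 pos [ 0.4866 -0.276   0.0423] psi 9.29 z [-0.028 -0.061 -0.998] F [-0.5 -0.4 -2.4] T [ 0.09 -0.    0.04] op 0.0234 q [-0.56  0.19  1.78 -0.07  1.16 -0.7 ]
8
11
t 14.8333 pos [ 0.4867 -0.276   0.0424] psi 9.31 z [-0.028 -0.062 -0.998] F [-0.1 -0.7 -1.7] T [ 0.11 -0.01 -0.05] op 0.0237 q [-0.56  0.19  1.78 -0.07  1.16 -0.7 ]
```

View pics/c21.png

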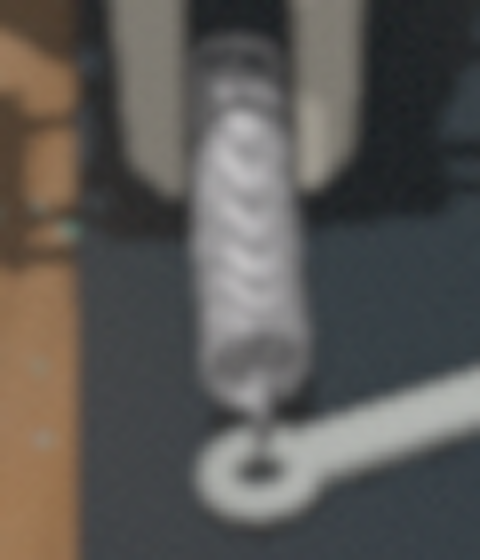

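View pics/c22.png

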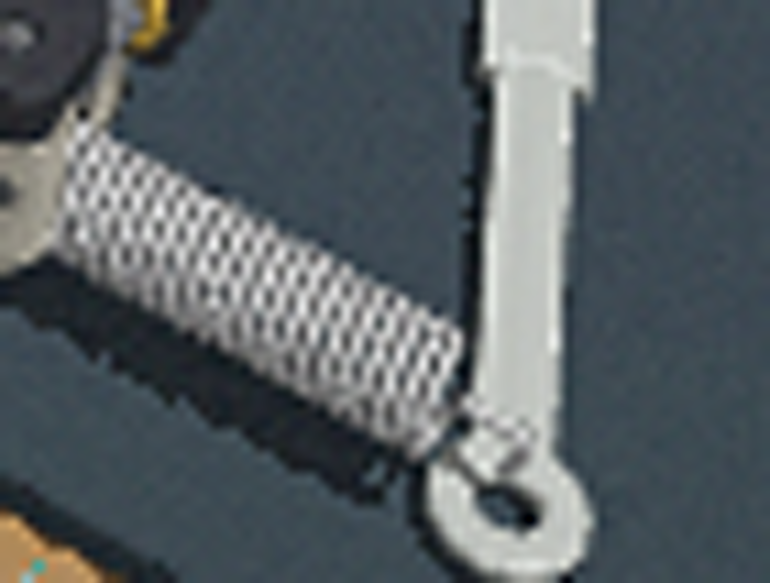

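```bash
python3 - <<'E'
from h import *
_,S=load('sc9');_,D=load('s9')
f=lambda x,y:(370+x/11-.45,300+y/11-.45); g=lambda x,y:(205+x/8-.44,270+y/8-.44)
for t,u in (((510,470),(262,452)),((507,468),(264,450))):
    T,e=tri(S,f(*t),D,g(*u)); print('tip',T,e, plane(S,[f(*t)],.026),plane(D,[g(*u)],.026))
H,e=tri(S,f(510,507),D,g(261,468)); print('hole',H,e,plane(S,[f(510,507)],.0205),plane(D,[g(261,468)],.0205))
E
```

```text
tip [ 0.50220602 -0.36977521  0.02385583] 0.003899945466702626 [[ 0.50252088 -0.36883545  0.026     ]] [[ 0.5016702  -0.37457556  0.026     ]]
tip [ 0.50247427 -0.36907126  0.02365722] 0.003622390039451913 [[ 0.50249769 -0.36827414  0.026     ]] [[ 0.5020375  -0.37392742  0.026     ]]
hole [ 0.5009759  -0.3715337   0.01911069] 0.0007603781477545045 [[ 0.50030317 -0.3715486   0.0205    ]] [[ 0.50104186 -0.37354428  0.0205    ]]
```

Request:
carry_out:
  commands:
    - [[0.02, -0.04, 0.3, 0], [0.02, -0.03, 0.3, 0], [0.02, 0.01, 0.3, 0], [0.01, 0.01, 0.25, 0], [0, 0, 0, 0], [0, 0, 0, 0], [0, 0, 0, 0]]

```text
t: 15.42
tool_pos: [0.4859, -0.2764, 0.0311]
orientation: [2.02, 2.38, -0.102]
force: [-0.9, 0.1, -0.7]
opening: 0.0236
```

```bash
python3 st.py; python3 - <<'E'
from h import *
snap('side','s10');snap('scene','sc10')
E
python3 crop.py s10 205 270 265 340 c23; python3 crop.py sc10 370 300 440 353 c24
```

```text
t 15.4167 pos [ 0.4859 -0.2764  0.0311] psi 9.3 z [-0.028 -0.062 -0.998] F [-0.9  0.1 -0.7] T [ 0.12 -0.07  0.01] op 0.0236 q [-0.57  0.21  1.79 -0.07  1.13 -0.7 ]
8
11
```

View pics/c23.png

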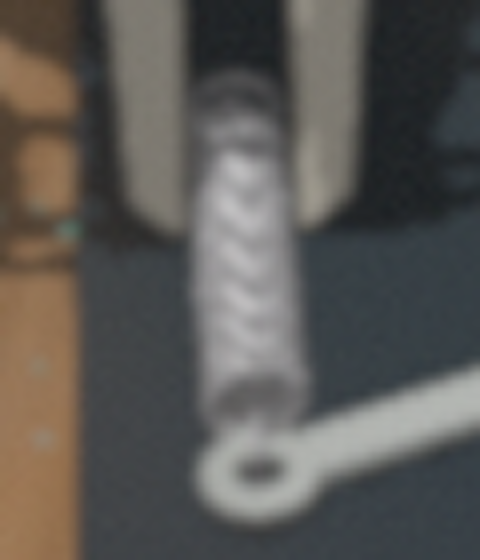

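View pics/c24.png

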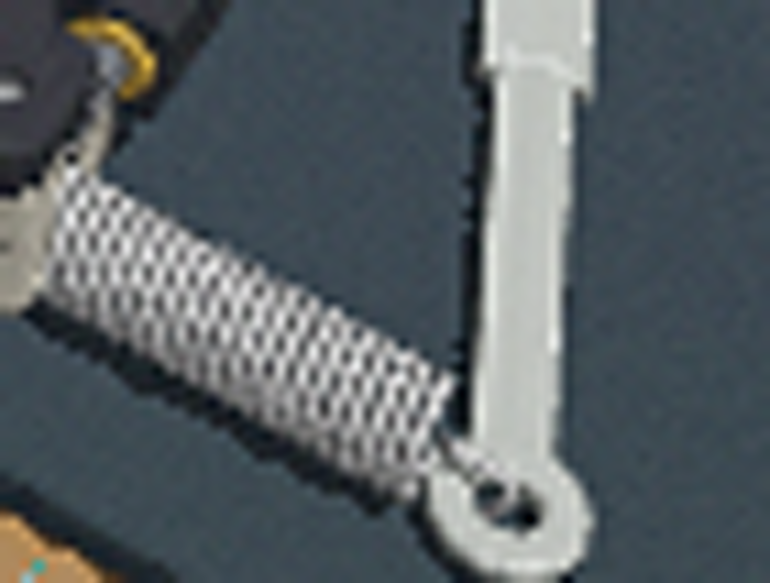

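Request:
carry_out:
  commands:
    - [[0.6, -0.08, -0.03, 0], [1.0, -0.13, -0.05, 0], [1.0, -0.13, -0.05, 0], [1.0, -0.13, -0.05, 0], [1.0, -0.13, -0.05, 0], [0.8, -0.1, -0.04, 0], [0.4, -0.05, -0.02, 0], [0, 0, 0, 0], [0, 0, 0, 0], [0, 0, 0, 0]]

```text
t: 16.35
tool_pos: [0.4694, -0.2205, 0.0312]
orientation: [2.019, 2.379, -0.101]
force: [0.7, 0.2, -2.1]
opening: 0.0236
```

```bash
python3 st.py; python3 - <<'E'
from h import *
snap('side','s11');snap('scene','sc11')
E
python3 crop.py s11 195 230 315 320 c25; python3 crop.py sc11 310 260 430 350 c26
```

```text
t 16.35 pos [ 0.4694 -0.2205  0.0312] psi 9.3 z [-0.027 -0.062 -0.998] F [ 0.7  0.2 -2.1] T [ 0.12 -0.06  0.03] op 0.0236 q [-0.49  0.11  1.9  -0.07  1.13 -0.62]
6
6
```

View pics/c25.png

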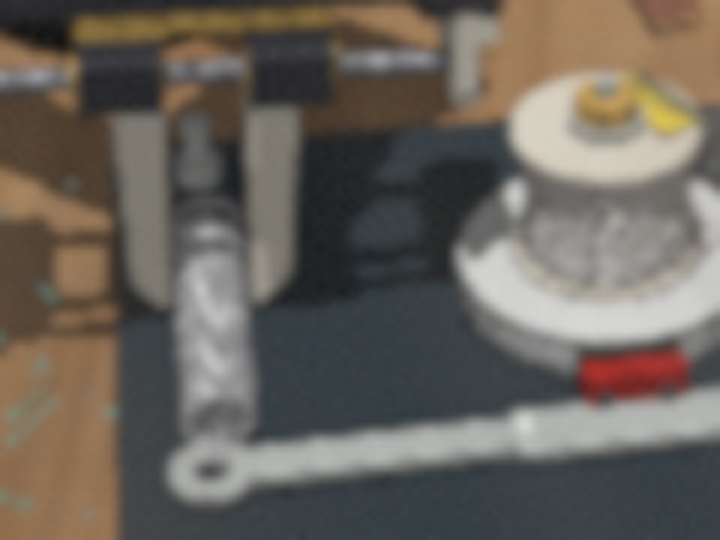

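View pics/c26.png

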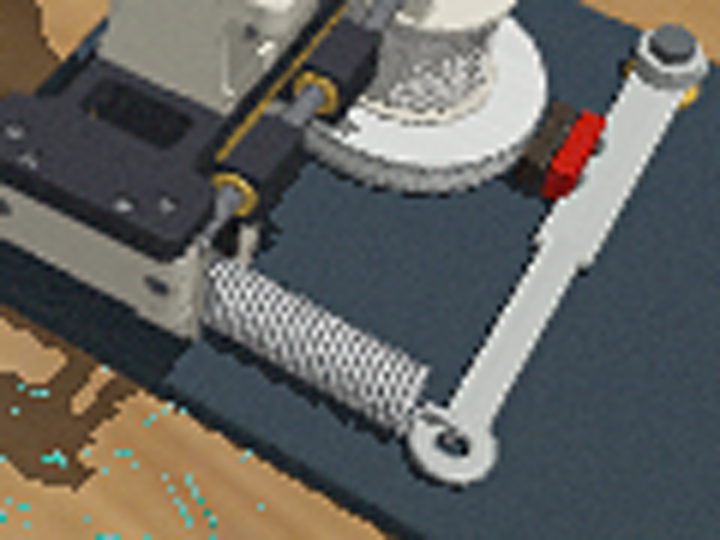

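Request:
carry_out:
  commands:
    - [[0, 0, 0, 0], [0, 0, 0, 0], [-0.02, -0.01, -0.3, 0], [-0.02, -0.01, -0.4, 0], [-0.02, -0.01, -0.4, 0], [-0.02, -0.01, -0.3, 0], [0, 0, 0, 0], [0, 0, 0, 0], [0, 0, 0, 0]]
  grip_force: 5

```text
t: 17.2
tool_pos: [0.4693, -0.2204, 0.0451]
orientation: [2.019, 2.379, -0.102]
force: [0.1, -0.4, -0.5]
opening: 0.0238
```

```bash
python3 st.py; python3 - <<'E'
from h import *
snap('side','s12');snap('scene','sc12')
E
python3 crop.py s12 195 230 315 320 c27; python3 crop.py sc12 310 260 430 350 c28
```

```text
t 17.2 pos [ 0.4693 -0.2204  0.0451] psi 9.3 z [-0.027 -0.062 -0.998] F [ 0.1 -0.4 -0.5] T [-0.07 -0.06  0.  ] op 0.0238 q [-0.49  0.09  1.89 -0.07  1.16 -0.62]
6
6
```

View pics/c27.png

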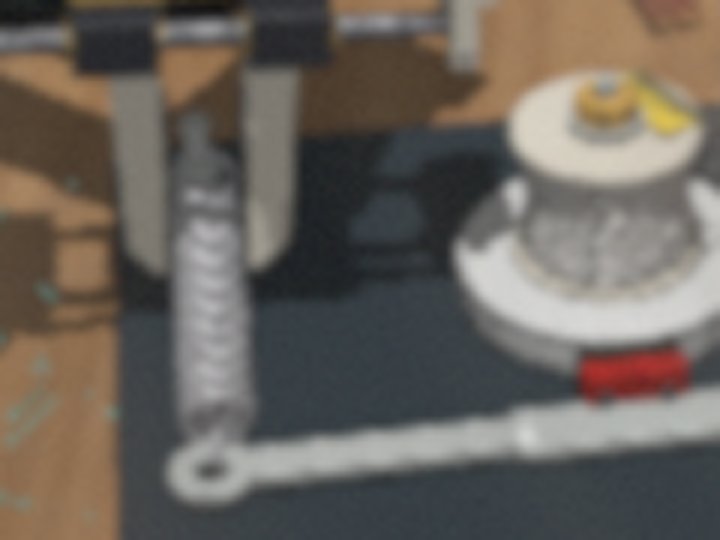

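View pics/c28.png

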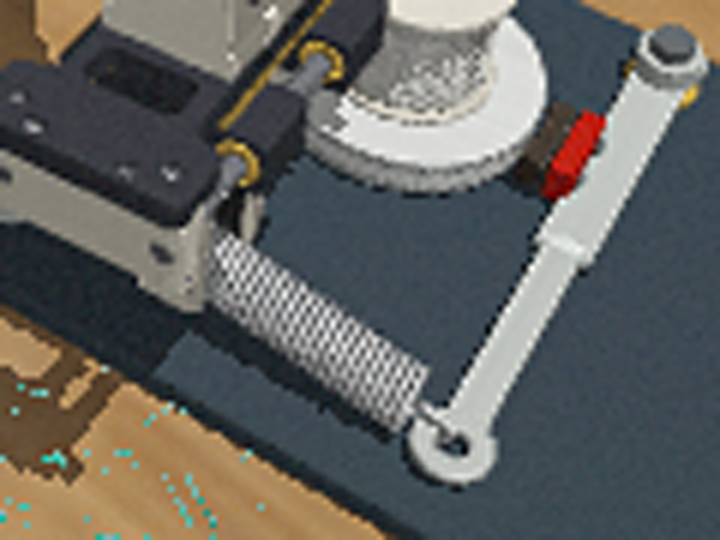

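Request:
carry_out:
  commands:
    - [[0, 0, 0, 0], [0, 0, 0, 0], [0, 0, 0, 0]]
  grip_force: 50

```text
t: 17.55
tool_pos: [0.4693, -0.2203, 0.045]
orientation: [2.02, 2.38, -0.102]
force: [0.2, -0.0, -1.2]
opening: 0.0233
```

```bash
python3 st.py; python3 - <<'E'
from h import *
snap('wrist','w13')
E
```

```text
t 17.55 pos [ 0.4693 -0.2203  0.045 ] psi 9.3 z [-0.028 -0.062 -0.998] F [ 0.2 -0.  -1.2] T [-0.12 -0.12 -0.  ] op 0.0233 q [-0.49  0.09  1.89 -0.07  1.16 -0.62]
```

View pics/w13.png

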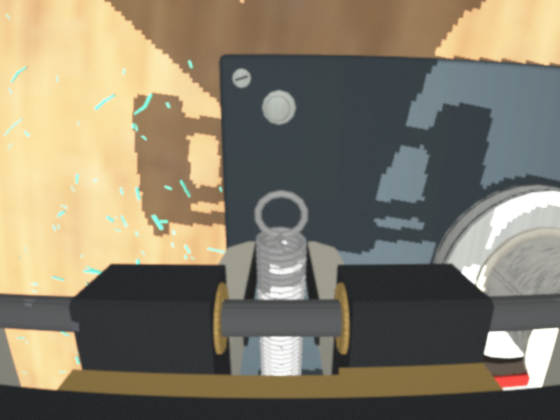

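```bash
python3 crop.py w13 240 70 330 240 c29
```

```text
3
```

View pics/c29.png

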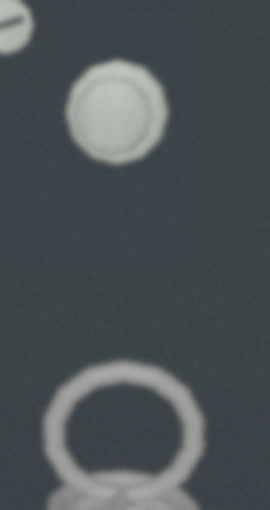

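```bash
python3 - <<'E'
from h import *
_,W=load('w13');s=robot.read_state();R=cv2.Rodrigues(s['orientation'])[0];p=s['tool_pos']
post=plane(W,[(278.0,108.0)],.037)[0]; 
for ze in(.040,.0425,.044):
    e=plane(W,[(281,215.3)],ze)[0]; print(ze,'eye',e,'d world',post-e,'tool', R.T@((post-e)*[1,1,0])*100)
print('post',post, 'scale check ring', np.linalg.norm(np.diff(plane(W,[(254.6,215),(308,215)],.0425),axis=0)))
E
```

```text
0.04 eye [ 0.46474302 -0.19528406  0.04      ] d world [-0.00903496  0.04641418 -0.003     ] tool [ 4.71915113 -0.14200883 -0.2617516 ]
0.0425 eye [ 0.46469421 -0.19442513  0.0425    ] d world [-0.00898615  0.04555525 -0.0055    ] tool [ 4.63375328 -0.15105654 -0.25658043]
0.044 eye [ 0.46466493 -0.19390977  0.044     ] d world [-0.00895687  0.0450399  -0.007     ] tool [ 4.58251456 -0.15648517 -0.25347772]
post [ 0.45570806 -0.14886988  0.037     ] scale check ring 0.023943999095411356
```

Request:
carry_out:
  commands:
    - [[0.4, -0.01, -0.02, 0], [0.6, -0.02, -0.04, 0], [0.7, -0.02, -0.04, 0], [0.7, -0.02, -0.04, 0], [0.7, -0.02, -0.04, 0], [0.6, -0.02, -0.03, 0], [0.5, -0.02, -0.03, 0], [0.3, -0.01, -0.01, 0], [0.15, -0.01, -0.01, 0], [0, 0, 0, 0], [0, 0, 0, 0], [0, 0, 0, 0]]

```text
t: 18.6
tool_pos: [0.4612, -0.1757, 0.0461]
orientation: [2.016, 2.377, -0.103]
force: [1.7, -9.4, -0.2]
opening: 0.0234
```

```bash
python3 st.py; python3 - <<'E'
from h import *
snap('wrist','w14');snap('side','s14');snap('scene','sc14')
E
python3 crop.py w14 230 130 340 250 c30; python3 crop.py sc14 300 250 430 350 c31;python3 crop.py s14 195 220 315 310 c32; python3 st.py
```

```text
t 18.6 pos [ 0.4612 -0.1757  0.0461] psi 9.32 z [-0.025 -0.065 -0.998] F [ 1.7 -9.4 -0.2] T [-1.87 -0.34  0.12] op 0.0234 q [-0.42  0.03  1.96 -0.08  1.16 -0.55]
5
6
6
t 18.75 pos [ 0.4612 -0.1757  0.0461] psi 9.31 z [-0.025 -0.065 -0.998] F [ 1.6 -9.5 -0.1] T [-1.87 -0.3   0.08] op 0.0235 q [-0.42  0.03  1.96 -0.08  1.16 -0.55]
```

View pics/c30.png

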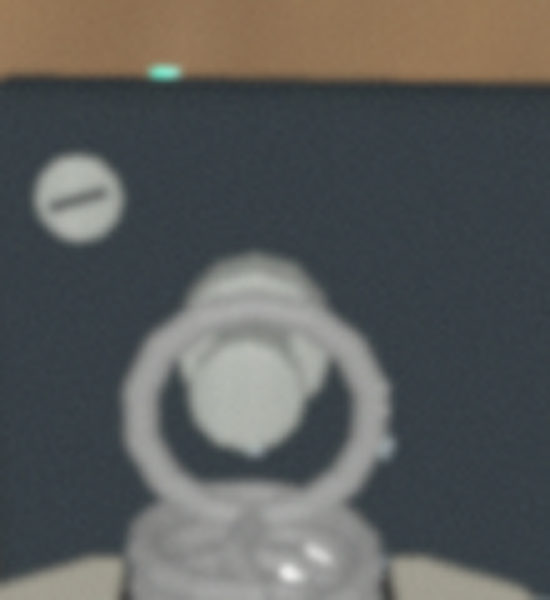

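View pics/c31.png

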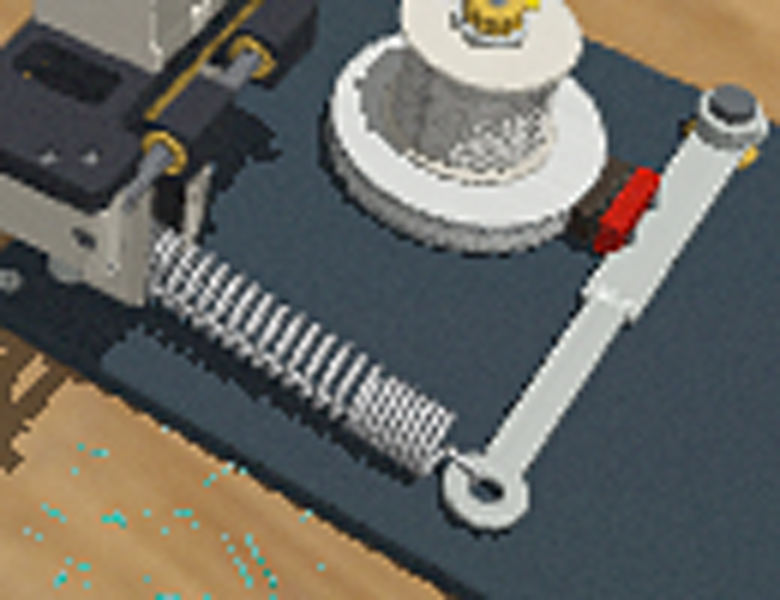

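View pics/c32.png

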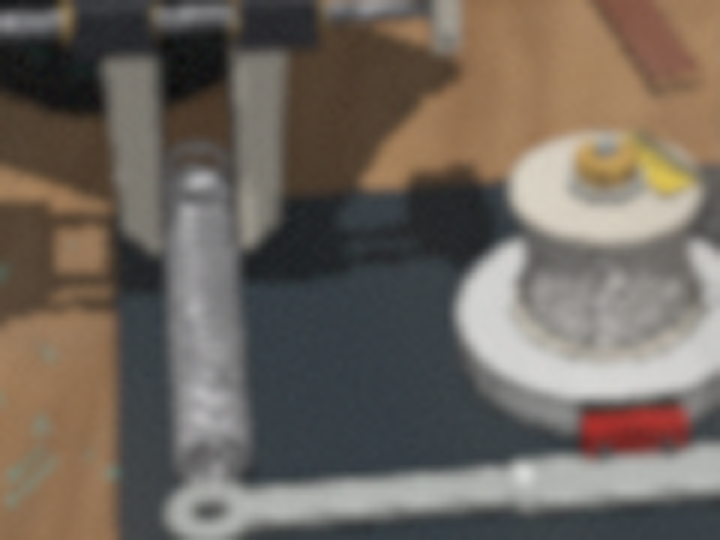

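```bash
python3 - <<'E'
from h import *
_,W=load('w14');s=robot.read_state();R=cv2.Rodrigues(s['orientation'])[0];p=s['tool_pos']
post=plane(W,[(279,208.2)],.037)[0]; 
for ze in(.040,.0425,.044):
    e=plane(W,[(280.6,211.6)],ze)[0]; print(ze,'eye',e,'d world',post-e,'tool', R.T@((post-e)*[1,1,0])*100,np.linalg.norm(np.diff(plane(W,[(254.2,211),(307.2,211)],ze),axis=0)))
print(post, 'down 1cm',R.T@[0,0,-1])
E
```

```text
0.04 eye [ 0.45623451 -0.14930326  0.04      ] d world [-0.00094499  0.00050532 -0.003     ] tool [ 0.06522254 -0.08502277 -0.00090138] 0.024230712285902636
0.0425 eye [ 0.4561867  -0.14846318  0.0425    ] d world [-0.00089719 -0.00033476 -0.0055    ] tool [-0.01828174 -0.09389398  0.00444578] 0.023838187796628146
0.044 eye [ 0.45615802 -0.14795913  0.044     ] d world [-0.0008685  -0.00083881 -0.007     ] tool [-0.0683843  -0.09921672  0.00765407] 0.023602673103063413
[ 0.45528952 -0.14879794  0.037     ] down 1cm [0.06010361 0.0355308  0.99755958]
```

Request:
carry_out:
  commands:
    - [[0.02, -0.03, 0.25, 0], [0.02, -0.02, 0.3, 0], [0.02, 0, 0.3, 0], [0.02, 0.01, 0.3, 0], [0.01, 0.01, 0.25, 0], [0, 0, 0, 0], [0, 0, 0, 0], [0, 0, 0, 0]]

```text
t: 19.42
tool_pos: [0.4608, -0.1759, 0.0326]
orientation: [2.016, 2.376, -0.102]
force: [0.6, -8.5, 3.9]
opening: 0.0234
```

```bash
python3 st.py; python3 - <<'E'
from h import *
snap('wrist','w15');snap('scene','sc15')
E
python3 crop.py w15 230 130 340 250 c33; python3 crop.py sc15 300 250 430 350 c34
```

```text
t 19.4167 pos [ 0.4608 -0.1759  0.0326] psi 9.31 z [-0.024 -0.065 -0.998] F [ 0.6 -8.5  3.9] T [-1.83 -0.19  0.05] op 0.0234 q [-0.42  0.05  1.97 -0.08  1.13 -0.55]
5
6
```

View pics/c33.png

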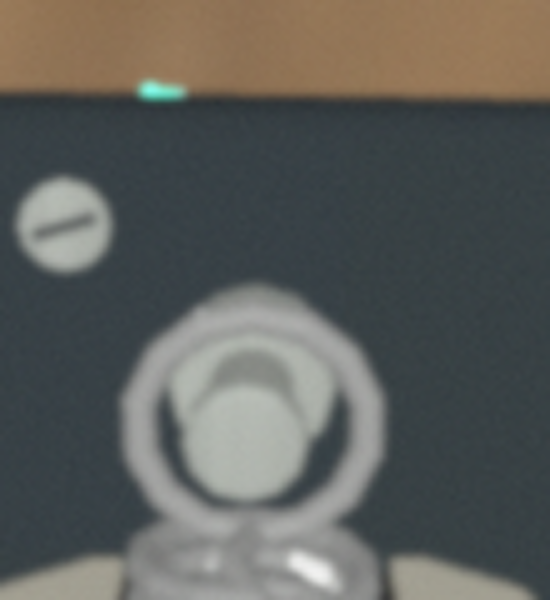

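View pics/c34.png

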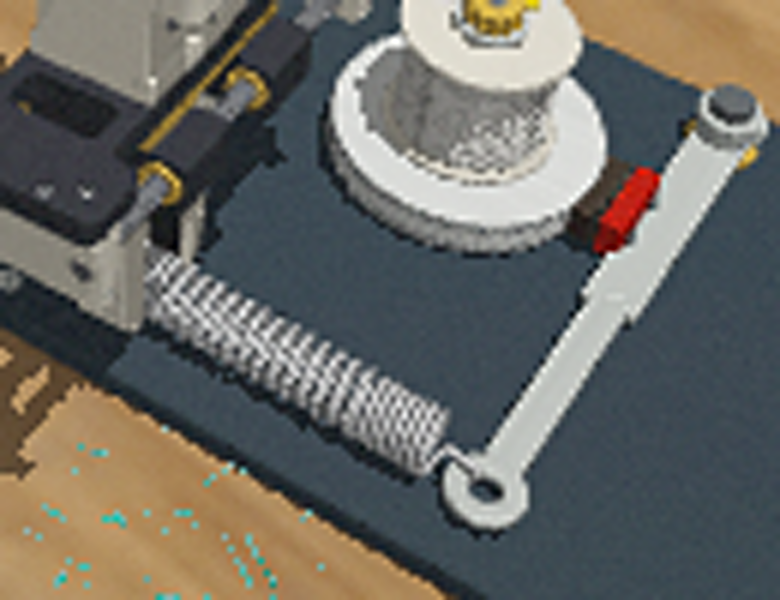

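Request:
carry_out:
  commands:
    - [[0.01, 0.01, 0.2, 0], [0, 0, 0, 0], [-0.2, 0, 0.01, 0], [-0.2, 0, 0.01, 0], [-0.2, 0, 0.02, 0], [-0.1, 0, 0, 0], [0, 0, 0, 0], [0, 0, 0, 0], [0, 0, 0, 0]]

```text
t: 20.27
tool_pos: [0.4615, -0.1801, 0.0303]
orientation: [2.019, 2.38, -0.098]
force: [-1.1, 5.5, 10.8]
opening: 0.0232
```

```bash
python3 st.py; python3 - <<'E'
from h import *
snap('wrist','w16');snap('scene','sc16')
E
python3 crop.py w16 230 130 340 250 c35; python3 crop.py sc16 290 250 430 350 c36
```

```text
t 20.2667 pos [ 0.4615 -0.1801  0.0303] psi 9.32 z [-0.026 -0.061 -0.998] F [-1.1  5.5 10.8] T [ 0.61  0.15 -0.05] op 0.0232 q [-0.43  0.06  1.96 -0.07  1.13 -0.56]
5
5
```

View pics/c35.png

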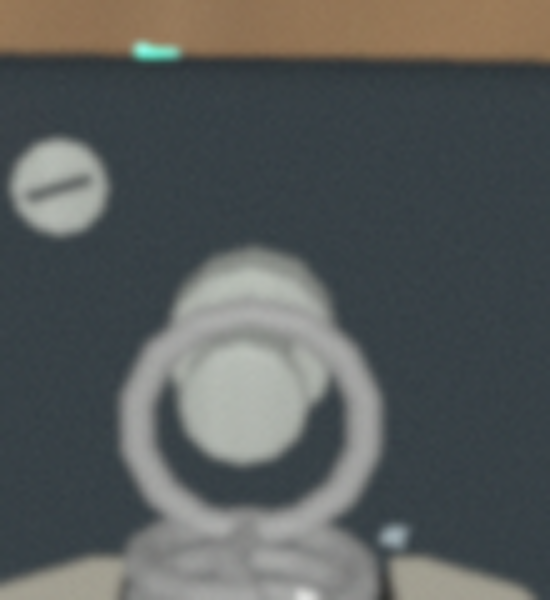

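View pics/c36.png

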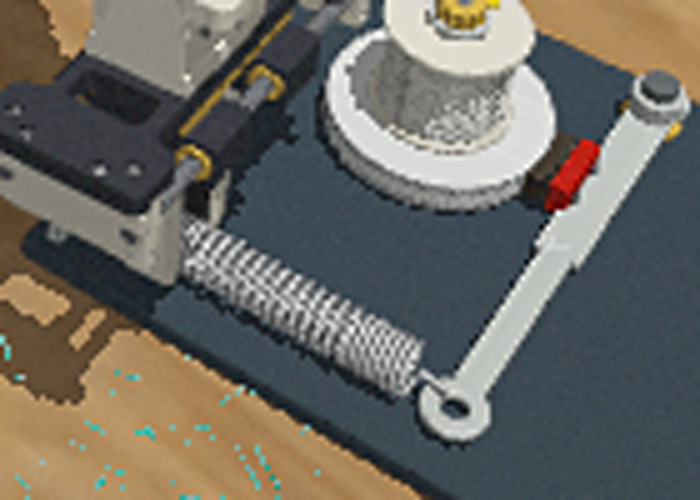

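Request:
carry_out:
  commands:
    - [[0, 0, 0, 0], [0, 0, 0, 0], [0, 0, 0, 0], [0, 0, 0, 0], [0, 0, 0, 0]]
  claw: 4.5

```text
t: 20.78
tool_pos: [0.4603, -0.1813, 0.0288]
orientation: [2.02, 2.38, -0.102]
force: [-0.0, 0.0, -0.4]
opening: 0.0447
```

```bash
python3 st.py; python3 - <<'E'
from h import *
snap('wrist','w17')
E
python3 crop.py w17 230 130 340 250 c37
```

```text
t 20.7833 pos [ 0.4603 -0.1813  0.0288] psi 9.3 z [-0.028 -0.061 -0.998] F [-0.   0.  -0.4] T [ 0.04 -0.02  0.01] op 0.0447 q [-0.43  0.06  1.96 -0.08  1.12 -0.56]
5
```

View pics/c37.png

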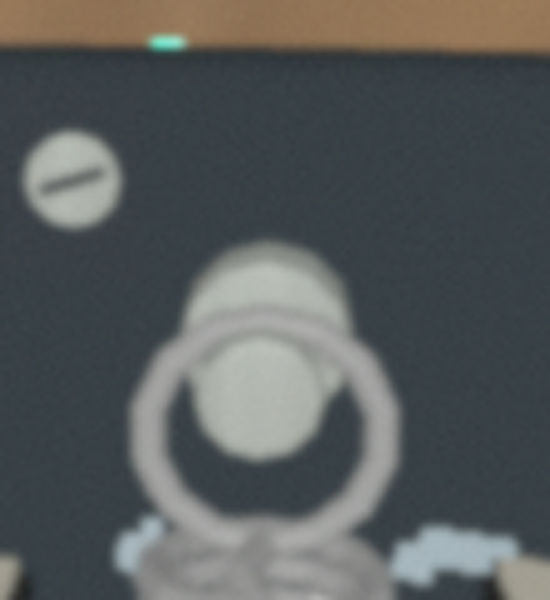

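Request:
carry_out:
  commands:
    - [[-0.06, -0.04, -1, 0], [-0.12, -0.07, -2, 0], [-0.17, -0.11, -3, 0], [-0.2, -0.13, -3.5, 0], [-0.2, -0.13, -3.5, 0], [-2, -3, -2, 0], [-2, -3, 0, 0], [0, 0, 0, 0], [0, 0, 0, 0], [0, 0, 0, 0]]

```text
t: 21.67
tool_pos: [0.4086, -0.2295, 0.1841]
orientation: [2.021, 2.378, -0.101]
force: [-0.3, 1.1, 0.6]
opening: 0.0449
```

```bash
python3 st.py; python3 - <<'E'
from h import *
snap('wrist','w18');snap('scene','sc18');snap('side','s18')
E
python3 crop.py sc18 280 220 480 370 c38; python3 crop.py s18 190 200 350 320 c39
```

```text
t 21.6667 pos [ 0.4086 -0.2295  0.1841] psi 9.23 z [-0.027 -0.062 -0.998] F [-0.3  1.1  0.6] T [ 0.01 -0.   -0.02] op 0.0449 q [-0.57 -0.21  1.91 -0.07  1.43 -0.72]
4
5
```

View pics/c38.png

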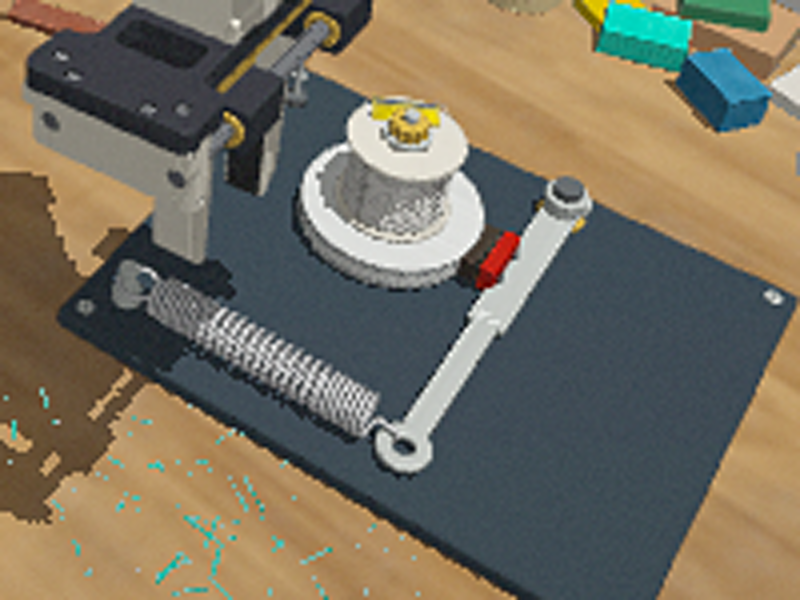

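View pics/c39.png

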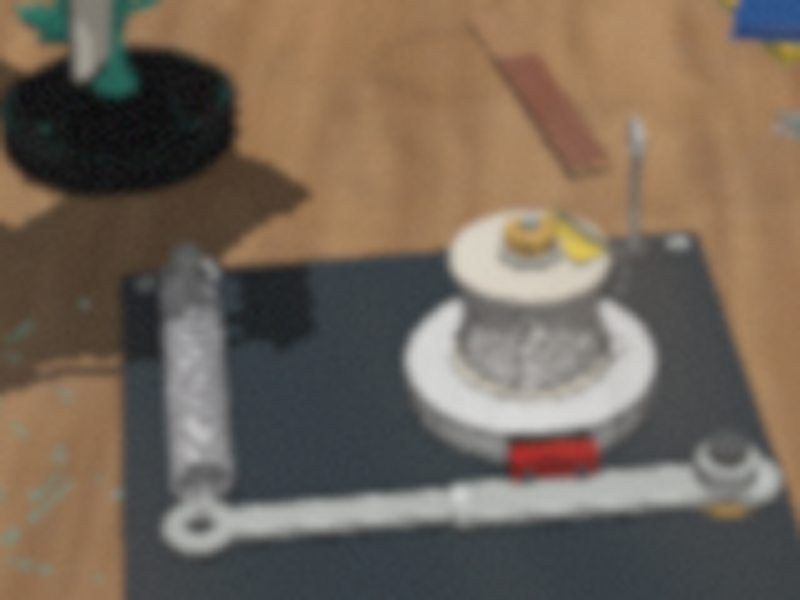

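View pics/w18.png

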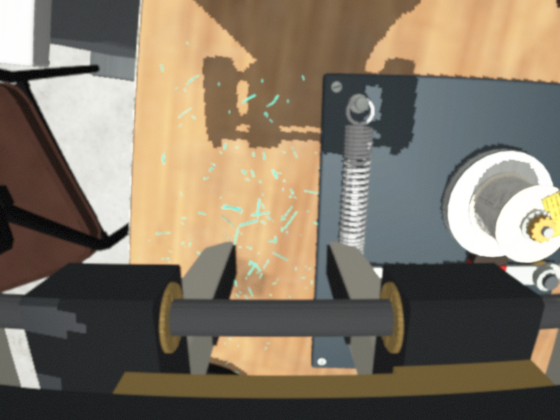

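View pics/sc18.png

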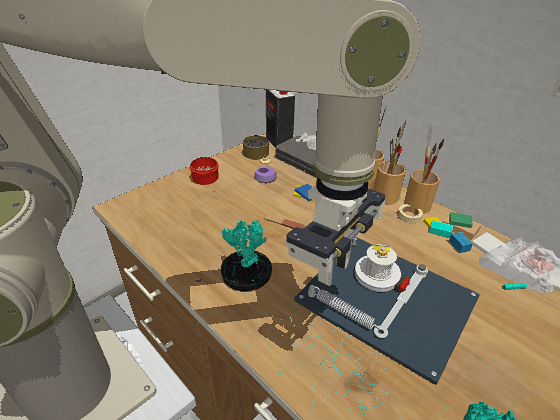

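```bash
python3 crop.py sc18 300 275 350 312 c40; python3 crop.py w18 320 70 400 130 c41
```

```text
16
10
```

View pics/c40.png

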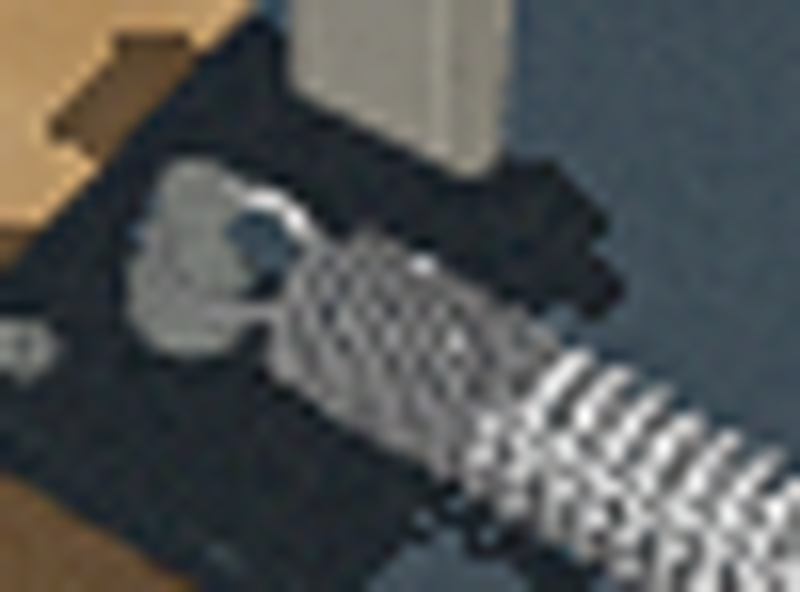

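View pics/c41.png

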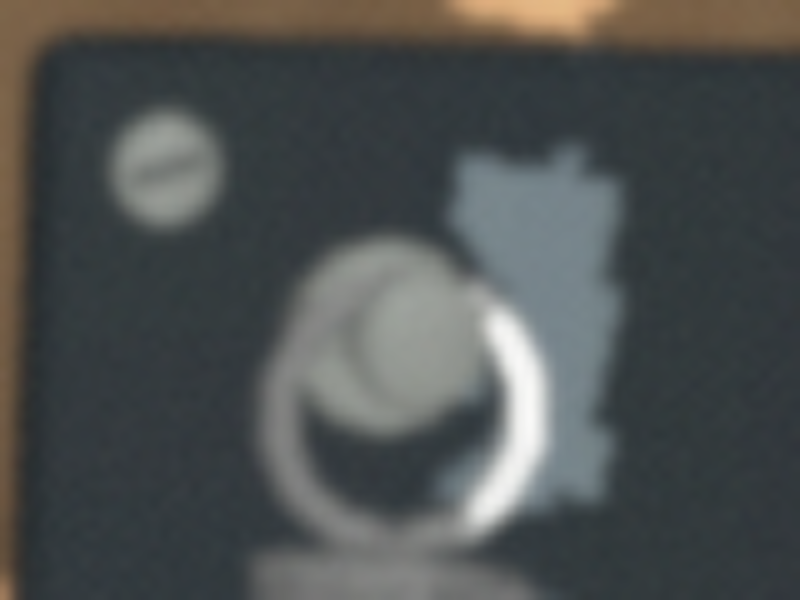

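```bash
python3 -c "
from plant import robot
print(robot.read_state()['t']); print(robot.close_job())"
```

```text
21.8167
the job is handed in; nothing more can be done
None
```

The job is done and was handed in at 21.8 s; handing in reported no verdict.

**What I did:**
- I laid the sanding stick flat on the bench behind the plate.
- I hooked the spring into the lever hole, which swung the lever until the shoe met the drum.
- I let the spring tilt in a loose grip, stretched it at about 9.5 N, and lowered the eye over the post's head. Then I let it back onto the waist, opened the gripper and backed away.

**Last checks:**
- **Eye:** the wrist picture shows the post's head covering the far rim of the eye, so it sits under the head.
- **Spring and brake:** the scene and side pictures show the spring stretched, the hook in the hole and the shoe against the drum.
- **Stick and bystanders:** the stick is on the bench, clear of the plate. The flower, tin and lamp look unmoved; I judged that by eye and did not measure it.
- **Robot:** it touched nothing at the end.

**What went wrong or disagreed:**
- On the way over I ran the last joint to its limit. That tilted the tool by about 4°, and it stayed tilted to the end, so I allowed for it in the later moves.
- One camera measurement differed from the arm's reading by 4 mm because the arm was still settling. From then on I waited before measuring.

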